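# Lay out a table-top interferometer round its beam splitter

### The arm

A 6-joint arm with a two-finger parallel gripper is mounted at the origin on a cart in front of the work surface, level with it; the furniture and walls round the work are solid. World frame = base frame: x ahead of the robot, y to its left, z up, the work surface at z = 0. Lengths are in m, angles in rad, forces in N, time in s.
With the tool pointing down it reaches from about 0.35 to 0.775 m from the base axis. Payload 5.5 kg.
Tool frame: the origin (TCP) lies midway between the tips of the shut fingers; the grasp point (between the pads) lies 19 mm behind it; z points along the fingers, y is the direction in which the jaws open and shut (so a half turn about z gives the same grasp; the last joint's range is limited). The gripper opens to 85 mm and grips with 20 to 120 N. Pads are 22 mm wide; open, the fingers measure 114 mm over their backs; the gripper's body (76 mm by 85 mm) begins 54 mm behind the grasp point. The pads swing forward as they close: fully open they stand 13 mm farther back than shut.
Start: joints at [-1.421, 0.313, 0.046, 1.304, 0, 1.431], TCP at [0.164, -0.551, 0.231] pointing down, gripper open.
Joint ranges: [-2.76, 2.76], [-0.86, 1.69], [-1.03, 1.26], [-2.2, 2.34], [-1.47, 1.5], [-3.14, 3.14]. Speed limits (rad/s): [2.57, 2.57, 3.14, 3.14, 3.14, 3.14].

### API

Orientations are given as a rotation vector (axis times angle).
In Python, from bench import robot, vision gives the robot as it stands.
- The arm moves only by the tool send_rows, never from a script. Its argument "deltas" is one flat list of numbers, 6 for each row, row after row: the shift along the tool's x, y, z in mm, then the turn, a rotation vector about the tool's x, y, z in rad. A call has 1 to 8 rows; each row shifts and turns the pose as measured when the row begins, along the tool's axes as they then stand; what a row does not reach is not made up. A row lasts 1/10 s, in which the tool goes at most 50 mm and 8.59 degrees, less where a joint would pass 70% of its speed; a pose out of reach is approached as far as the arm can. A call is refused whole if a number of a shift passes 50 or a number of a turn 0.15, either way. A call with a gripper value outside its range is refused whole. "claw" is the finger opening in mm, from 0 to 85.4, set as the call begins (left out, the last holds). The fingers move at their own pace and stop on an object; "squeeze" is the grip in N (left out, the last holds). Time passes only in rows, so rows that do not move let the fingers close. It gives the time, the measured TCP pose, the force and the opening at its end, in the units of the state.
- robot.get_state(): the state, without advancing time (a new reading comes with each control period).
- vision.get_image(name): name is "side" or "top"; returns a dict with "image" (420x560x3 uint8, red, green, blue), "intrinsics" (3x3 intrinsics, pixels), "T" (4x4, takes a point from camera to world coordinates). Camera axes: x right, y down, z forward; pixel columns grow to the right and rows downward; lengths in m; the calibration is good to about 2 mm. A picture is of the moment at which its call begins. There is no depth.
- robot.finish_job(): hands the job in, once; it reports no verdict.
The state is a dict: "t": time; "joints": joint angles; "qd": joint speeds; "joint_torque": joint torques, N m; "tcp_pos": TCP position; "eef_rot": TCP orientation; "force": force on the tool from outside, world axes, zero at the start; "moment": the same for the moment, N m; "finger_gap": finger opening in m.
Only numpy, scipy, OpenCV 4.12 (cv2) and the standard library are available. Lean on these libraries where they do the work, as an engineer would, in place of code of your own. Each camera call takes 0.05 s, during which the arm holds its last target.

### The job

Lay out the small interferometer: seat the beam-splitter cube in the square tray on top of the pedestal, put the purple-coated mirror in the tray straight across the pedestal from the laser, the lens in the tray between the pedestal and the white screen, and the silver mirror in the remaining tray, on the opposite side of the pedestal from the lens. Both mirrors must face the cube, the lens must stand square across its line from cube to screen (either face first), and each foot and the cube must sit flat on the floor of its tray. Do not let any of the four fall over on the way.

Things in the scene. Friction and masses are not known exactly. Their poses are not given: they have to be found in the camera images.
- cube: beam-splitter cube, black with round green windows in its sides, 38 mm wide (39 mm over the windows), 40 mm high with its screw heads; stands on the table at the start. Loose, about 0.2 kg. Origin: centre of its underside, z up, x and y square to its sides. All four sides count as alike. Grasp it across two parallel sides.
- purple_mirror: the taller post-mounted mirror (133 mm): round purple mirror in a square black mount. Sizes in mm. Loose, 0.34 kg. Origin: centre of foot's underside, z up. Mirror looks along -x; knobs behind, to x +28. Foot 64 (x) x 50 (y -23 to +27), 10 high; post at x -4, y +2; thumbscrew to -y. Mount x -14 to +18, y -20 to +24, z 91 to 133: grasp it from above across y.
- silver_mirror: the shorter post-mounted mirror (123 mm): round silver mirror in a square black mount. Sizes in mm. Loose, 0.34 kg. Origin: centre of foot's underside, z up. Mirror looks along -x; knobs behind, to x +28. Foot 64 (x) x 50 (y -23 to +27), 10 high; post at x -4, y +2; thumbscrew to -y. Mount x -14 to +18, y -20 to +24, z 81 to 123: grasp it from above across y.
- lens: green lens in a round black ring on a post; black foot fixed on a bare aluminium riser block 64 (x) x 50 (y -23 to +27) x 19 mm; 125 high in all. Loose, 0.5 kg. Origin: centre of block's underside, z up. Lens looks along x, both ways. Ring: centre x -4, y +2, z 106, diameter 34, x -10 to +2: grasp its rim from above across y. Post 12.6 thick under it; thumbscrew to -y.
- pedestal: steel pedestal fixed on the table with a black square tray on top: floor 46 x 46 mm, 88 mm above the table; lips bent out at 45 degrees, 6 mm above the floor, opening 58 mm. Origin: centre of its underside, on the table; x points straight away from the laser, +y and -y to the two side trays, z up; the cube's sides go parallel to x and y.
- tray_far: grey locating tray fixed on the table, one of three alike: floor 72 (x) x 58 mm (y), 2 mm up; lips bent out at 45 degrees, 6 mm above the floor, opening 84 x 70, guide the 64 x 50 foot of a stand in. Origin: centre of underside; long axis x on the line to the pedestal (either sign). This one is straight across the pedestal from the laser (along the pedestal's +x).
- tray_a: grey locating tray fixed on the table, one of three alike: floor 72 (x) x 58 mm (y), 2 mm up; lips bent out at 45 degrees, 6 mm above the floor, opening 84 x 70, guide the 64 x 50 foot of a stand in. Origin: centre of underside; long axis x on the line to the pedestal (either sign). This one is on the pedestal's +y side.
- tray_b: grey locating tray fixed on the table, one of three alike: floor 72 (x) x 58 mm (y), 2 mm up; lips bent out at 45 degrees, 6 mm above the floor, opening 84 x 70, guide the 64 x 50 foot of a stand in. Origin: centre of underside; long axis x on the line to the pedestal (either sign). This one is on the pedestal's -y side.
- laser_module: laser: aluminium barrel 26 mm thick in a black clamp on a post, axis 107 mm up, 130 mm high in all, foot 50 x 60. Fixed. Origin on the table under the barrel; beam leaves along +x to the pedestal. (In the room, fixed: a post 240 mm tall at x 0.56 to 0.63, y -0.14 to -0.07; a beam screen 325 mm tall at x 0.34 to 0.47, y 0.17 to 0.23.)
- screen: small white screen, card 80 wide, 76 high on a slim post, 146 mm high in all, fixed. It stands beyond one of the two side trays as seen from the pedestal, 60 to 75 mm from that tray's centre. Origin on the table under the card; card square to its x.
Not all that is in view belongs to the job. What is shaped like the silver_mirror but turquoise is not meant.

How it is judged:
At the end, for the whole second after the job is handed in: Cube within 8 mm of the centre of the pedestal tray; purple mirror across from the laser, lens by the screen, silver mirror opposite the lens, each within 10 mm of its tray centre, flat on its floor (3 mm, 0.06 rad); mirrors face the pedestal, the lens lies along its tray (0.25 rad); all at rest (horizontal distance between cube and pedestal below 0.008 m and z of cube in the frame of pedestal between 0.084 and 0.0915 m and angle between each of cube, purple_mirror's own z axis and vertical below 0.06 rad and horizontal distance between purple_mirror and tray_far below 0.01 m and z of purple_mirror in the frame of tray_far below 0.0055 m and x of pedestal in the frame of purple_mirror below -0.08 m and y of pedestal in the frame of purple_mirror between -0.03 and 0.03 m and x of pedestal in the frame of silver_mirror below -0.08 m and y of pedestal in the frame of silver_mirror between -0.03 and 0.03 m and ((horizontal distance between screen and tray_a below 0.12 m and horizontal distance between lens and tray_a below 0.01 m and z of lens in the frame of tray_a below 0.0055 m and angle between each of lens, silver_mirror's own z axis and vertical below 0.06 rad and angle between the x axis of lens and the x axis of tray_a, either way round below 0.25 rad and horizontal distance between silver_mirror and tray_b below 0.01 m and z of silver_mirror in the frame of tray_b below 0.0055 m) or (horizontal distance between screen and tray_b below 0.12 m and horizontal distance between lens and tray_b below 0.01 m and z of lens in the frame of tray_b below 0.0055 m and angle between each of lens, silver_mirror's own z axis and vertical below 0.06 rad and angle between the x axis of lens and the x axis of tray_b, either way round below 0.25 rad and horizontal distance between silver_mirror and tray_a below 0.01 m and z of silver_mirror in the frame of tray_a below 0.0055 m)) and linear speed of each of cube, purple_mirror, silver_mirror, lens below 0.02 m/s); the robot touches nothing.
It fails at once if one of the four optics fell over (tilted by more than 0.6 rad) (angle between any of cube, purple_mirror, silver_mirror, lens's own z axis and vertical above 0.6 rad).
It also fails if it takes over 136 s, if anything falls off the work surface, if the arm or the gripper's body presses on something with over 40 N, if the wrist force passes 120 N, or if a joint passes its speed limit or range.

## Working session

There is one attempt and no reset: what is moved stays moved. The work goes in short steps, Python scripts to look and compute and a tool call to move; the robot and the scene stay as the last step left them, time stands still between calls to the robot, and variables do not carry over. Pictures are saved under pics/ and viewed, and the job is handed in when it is done.

Besides the shell and the picture viewer there is one more tool, called by a JSON object that holds its "name" and its "arguments". send_rows: Moves the arm, as the interface text tells. Its arguments: {"type":"object","properties":{"deltas":{"type":"array","items":{"type":"number"}},"claw":{"type":"number"},"squeeze":{"type":"number"}},"required":["deltas"]}

```bash
mkdir -p pics; ls; python3 - <<'E'
from bench import robot, vision
import cv2, numpy as np
for n in("side","top"):
    d=vision.get_image(n); cv2.imwrite(f"pics/{n}0.png",d["image"][:,:,::-1]); print(n,d["intrinsics"].tolist(),np.round(d["T"],4).tolist())
print(robot.get_state())
E
```

```text
pics
side [[477.13541288638993, 0.0, 270.7380083893523], [0.0, 477.13541288638993, 221.49199549300744], [0.0, 0.0, 1.0]] [[0.9854, -0.0706, 0.1552, 0.2856], [-0.1695, -0.5046, 0.8465, -1.0876], [0.0185, -0.8605, -0.5092, 0.7438], [0.0, 0.0, 0.0, 1.0]]
top [[480.7471596298803, 0.0, 282.9090677759163], [0.0, 480.7471596298803, 211.16272380777622], [0.0, 0.0, 1.0]] [[0.0083, -0.9797, 0.2001, 0.1889], [-1.0, -0.0079, 0.0031, 0.0486], [-0.0014, -0.2002, -0.9798, 1.6426], [0.0, 0.0, 0.0, 1.0]]
{'t': 0.1, 'joints': array([-1.42058027e+00,  3.13969783e-01,  4.51076739e-02,  1.30360609e+00,
       -2.69381512e-05,  1.43118940e+00]), 'qd': array([-0.00091401, -0.00236915,  0.00176601,  0.00056279,  0.00102348,
       -0.00184612]), 'joint_torque': array([ 1.97211666e-03, -4.81724274e+01,  2.99243975e+01,  1.27522746e-02,
       -2.22348986e-04,  9.82063113e-06]), 'tcp_pos': array([ 0.16423588, -0.5505747 ,  0.2304789 ]), 'eef_rot': array([-3.10701046e+00, -4.53419849e-01,  5.62144551e-05]), 'force': array([ 0.28156258, -0.02732737,  0.42348706]), 'moment': array([-0.01518599,  0.02616032, -0.01066395]), 'finger_gap': 0.08521842519185897}
```

View pics/side0.png

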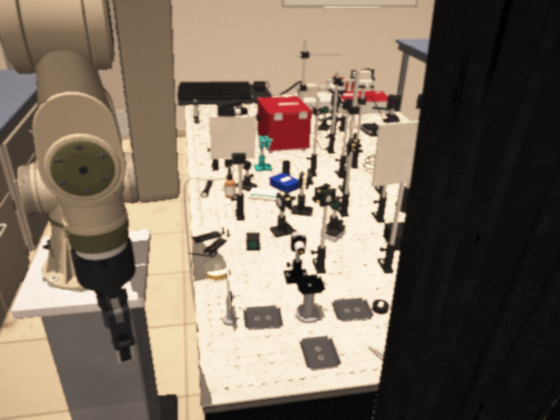

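View pics/top0.png

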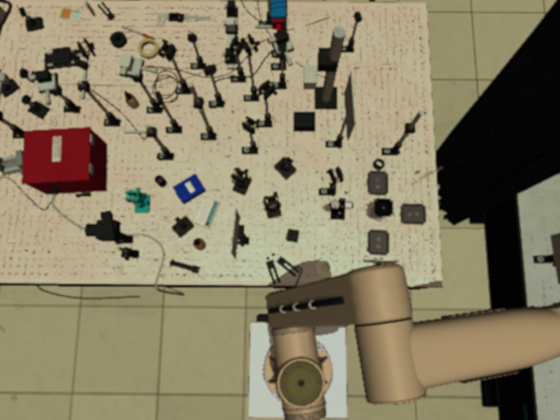

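```bash
python3 - <<'E'
import cv2
a=cv2.imread("pics/top0.png"); s=cv2.imread("pics/side0.png")
def crop(i,x0,y0,x1,y1,n,k):
    cv2.imwrite(n,cv2.resize(i[y0:y1,x0:x1],None,fx=k,fy=k,interpolation=cv2.INTER_CUBIC))
crop(a,220,145,440,285,"pics/tc1.png",3.6)
crop(a,100,145,300,285,"pics/tc2.png",4)
crop(s,185,220,400,375,"pics/sc1.png",3.7)
crop(s,185,100,400,260,"pics/sc2.png",3.7)
E
```

```text
(no output)
```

View pics/tc1.png

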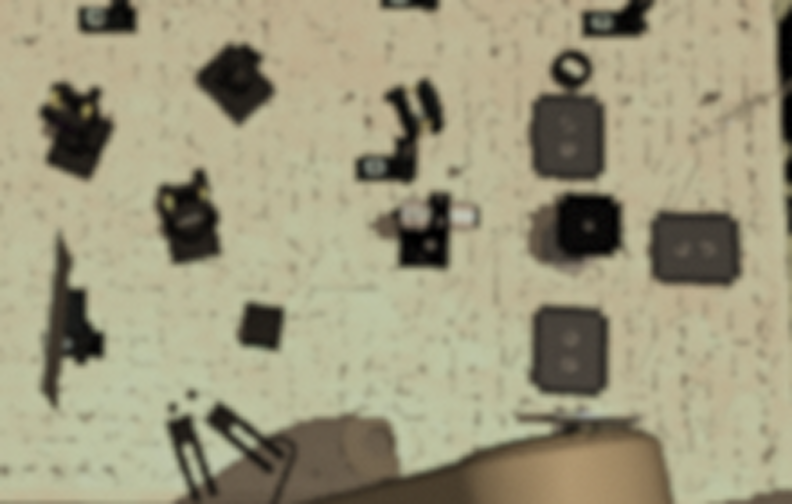

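View pics/tc2.png

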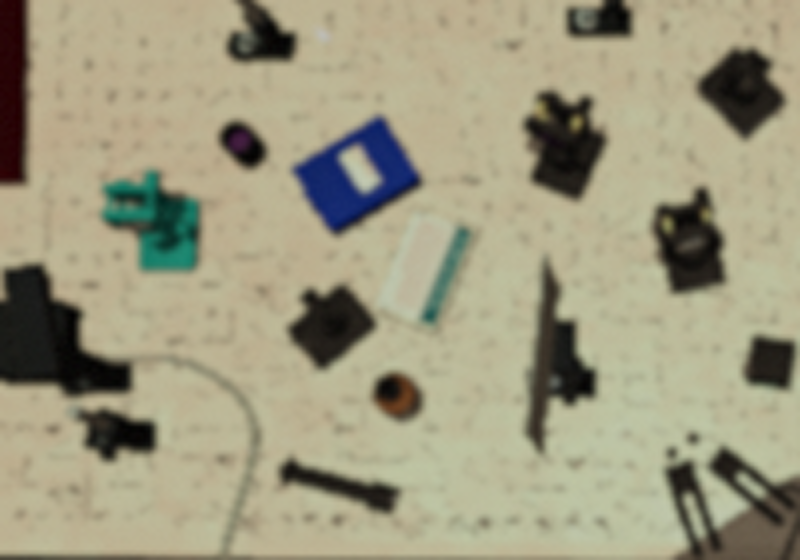

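View pics/sc1.png

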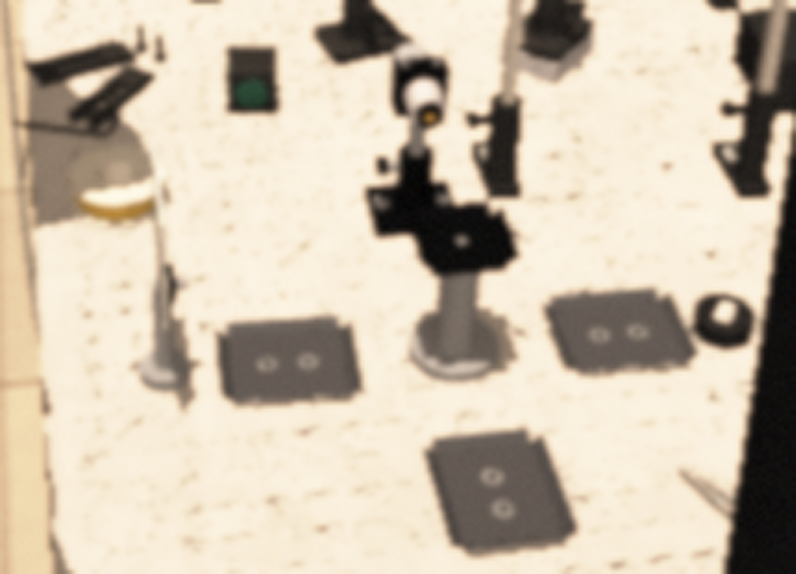

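View pics/sc2.png

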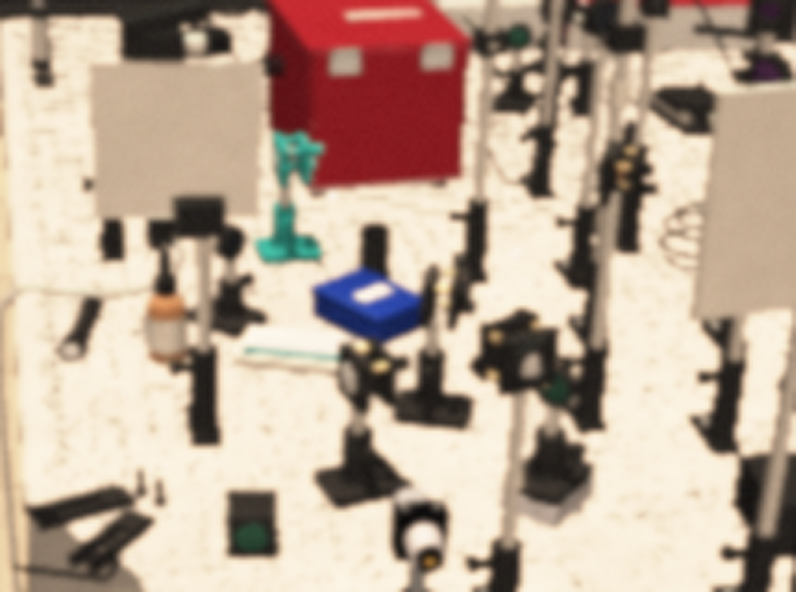

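```bash
cat > h.py <<'E'
import numpy as np, cv2
C={"side":(477.13541288638993,270.738,221.492,np.array([[0.9854,-0.0706,0.1552,0.2856],[-0.1695,-0.5046,0.8465,-1.0876],[0.0185,-0.8605,-0.5092,0.7438]])),
"top":(480.7471596,282.909,211.1627,np.array([[0.0083,-0.9797,0.2001,0.1889],[-1.0,-0.0079,0.0031,0.0486],[-0.0014,-0.2002,-0.9798,1.6426]]))}
def ray(n,u,v):
    f,cx,cy,T=C[n]; d=T[:,:3]@np.array([(u-cx)/f,(v-cy)/f,1]); return T[:,3],d
def onz(n,u,v,z=0):
    o,d=ray(n,u,v); return o+d*(z-o[2])/d[2]
def two(ut,us):
    o,d=ray("top",*ut);p,e=ray("side",*us)
    A=np.stack([d,-e],1); s=np.linalg.lstsq(A,p-o,rcond=None)[0]
    a=o+s[0]*d;b=p+s[1]*e; return (a+b)/2,np.linalg.norm(a-b)
def proj(n,P):
    f,cx,cy,T=C[n]; q=T[:,:3].T@(np.asarray(P,float)-T[:,3]); return np.array([cx+f*q[0]/q[2],cy+f*q[1]/q[2]])
E
python3 - <<'E'
from h import *
np.set_printoptions(precision=4,suppress=True)
t=lambda x,y:(220+(x+.5)/3.6-.5,145+(y+.5)/3.6-.5)
s1=lambda x,y:(185+(x+.5)/3.7-.5,220+(y+.5)/3.7-.5)
s2=lambda x,y:(185+(x+.5)/3.7-.5,100+(y+.5)/3.7-.5)
for n,p,z in [("trayA+x",t(568,137),.008),("trayB-x",t(570,350),.008),("far",t(696,248),.008),("ped",t(588,225),.094),("cube",t(263,326),.04),("A foot",t(194,240),.01),("Bfoot",t(80,155),.01),("lensfoot",t(237,88),.025),("laser",t(438,215),.12),("screen",t(578,416),.14),("post mount",t(410,110),.2)]:
    print(n,np.round(p,1),onz("top",*p,z))
print("side")
for n,p,z in [("trayB-x",s1(288,361),.006),("trayA",s1(620,331),.006),("far",s1(502,492),.006),("ped",s1(465,240),.092),("cubetop",s1(251,62),.04)]:
    print(n,onz("side",*p,z))
E
python3 - <<'E'
import cv2
a=cv2.imread("pics/top0.png"); s=cv2.imread("pics/side0.png")
b=cv2.resize(a[155:255,230:300],None,fx=8,fy=6,interpolation=cv2.INTER_CUBIC) if 0 else cv2.resize(a[155:250,230:305],None,fx=6.3,fy=6.3,interpolation=cv2.INTER_CUBIC)
cv2.imwrite("pics/tz.png",cv2.convertScaleAbs(b,alpha=1.6,beta=20))
b=cv2.resize(s[160:255,240:350],None,fx=6.3,fy=6.3,interpolation=cv2.INTER_CUBIC)
cv2.imwrite("pics/sz.png",cv2.convertScaleAbs(b,alpha=1.4,beta=20))
E
```

```text
trayA+x [377.4 182.7] [ 0.6274 -0.2773  0.008 ]
trayB-x [378.  241.9] [ 0.418  -0.2727  0.008 ]
far [413.  213.5] [ 0.518 -0.397  0.008]
ped [383.  207.1] [ 0.5213 -0.2758  0.094 ]
cube [292.7 235.2] [0.4339 0.02   0.04  ]
A foot [273.5 211.3] [0.5216 0.0863 0.01  ]
Bfoot [241.9 187.7] [0.605  0.1982 0.01  ]
lensfoot [285.5 169.1] [0.6695 0.046  0.025 ]
laser [341.3 204.4] [ 0.5239 -0.1357  0.12  ]
screen [380.2 260.2] [ 0.3419 -0.2519  0.14  ]
post mount [333.5 175.2] [ 0.5989 -0.1033  0.2   ]
side
trayB-x [ 0.4197 -0.2783  0.006 ]
trayA [ 0.6306 -0.2822  0.006 ]
far [ 0.5219 -0.4029  0.006 ]
ped [ 0.5244 -0.2842  0.092 ]
cubetop [0.4367 0.0101 0.04  ]
```

View pics/tz.png

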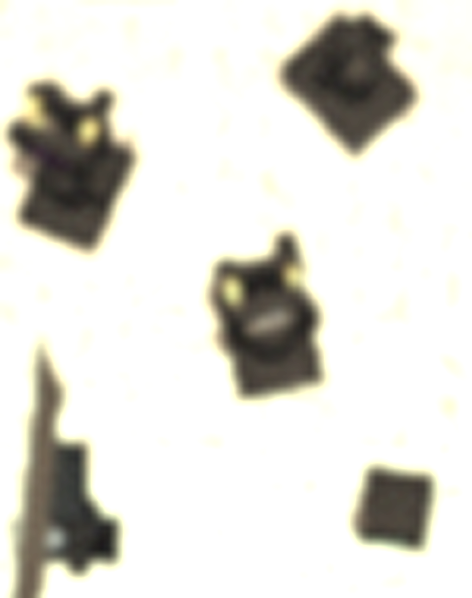

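View pics/sz.png

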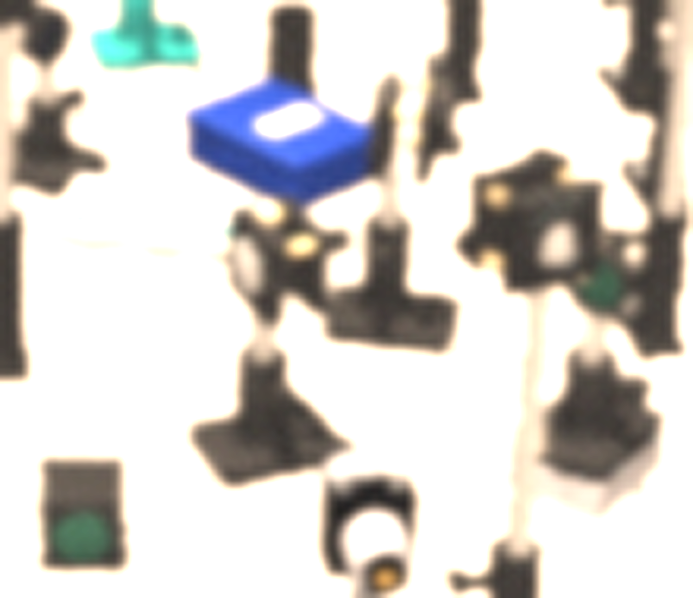

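```bash
python3 - <<'E'
from h import *
np.set_printoptions(precision=3,suppress=True)
a=cv2.imread("pics/top0.png"); s=cv2.imread("pics/side0.png")
print("tcp side",proj("side",[.1642,-.5506,.2305]), "base top",proj("top",[0,0,0]), "beam screen base", [proj("top",[x,y,z]).round(1).tolist() for x in(.34,.47) for y in(.17,.23) for z in (0,.325)])
k=8
def rects(img,box,name,thr,amin):
    x0,y0,x1,y1=box
    g=cv2.cvtColor(img,cv2.COLOR_BGR2GRAY)
    b=cv2.resize(g[y0:y1,x0:x1],None,fx=k,fy=k,interpolation=cv2.INTER_CUBIC)
    m=(b<thr).astype(np.uint8)
    cs,_=cv2.findContours(m,cv2.RETR_EXTERNAL,cv2.CHAIN_APPROX_NONE)
    for c in cs:
        if cv2.contourArea(c)>amin*k*k:
            r=cv2.boxPoints(cv2.minAreaRect(c)); r=(r+.5)/k-.5+[x0,y0]
            yield r
for n,img,box in [("top",a,(360,165,430,256)),("top",a,(284,228,302,244)),("side",s,(240,295,385,370)),("side",s,(243,229,262,253))]:
    for r in rects(img,box,n,125,60):
        P=np.array([onz(n,*p,.008)[:2] for p in r]); e=P[1]-P[0];f=P[2]-P[1]
        print(n,r.mean(0),"world",P.mean(0),"sizes",np.linalg.norm(e),np.linalg.norm(f),"yaw",np.degrees(np.arctan2(e[1],e[0])))
E
```

```text
tcp side [120.058 344.212] base top [298.001 368.498] beam screen base [[248.4, 263.9], [239.9, 252.9], [230.8, 263.7], [218.1, 252.7], [249.2, 226.3], [241.1, 206.7], [231.9, 226.2], [219.7, 206.5]]
top [377.862 241.915] world [ 0.418 -0.272] sizes 0.08707494621068065 0.07679609908532056 yaw -4.689119810304669
top [412.597 213.546] world [ 0.518 -0.396] sizes 0.0745579379682589 0.09224198409324391 yaw -3.8942263456516577
top [379.536 208.194] world [ 0.536 -0.282] sizes 0.09280904228244925 0.07586443911746127 yaw -88.07421671386412
top [376.938 179.812] world [ 0.638 -0.276] sizes 0.07607676803772397 0.11103484708970804 yaw -89.54910132777106
top [291.993 235.103] world [0.439 0.022] sizes 0.044108270816450315 0.042931575495093646 yaw -8.785762060015555
side [319.938 352.317] world [ 0.521 -0.402] sizes 0.0802956848952652 0.09084304195664686 yaw 5.35595485265767
side [262.651 317.183] world [ 0.42 -0.28] sizes 0.08719096402329712 0.07120633455839553 yaw -3.2386738886937727
side [377.938 306.5  ] world [ 0.693 -0.284] sizes 0.031266118602134664 0.05124171072368404 yaw -8.492382233817066
side [352.177 308.918] world [ 0.63  -0.283] sizes 0.09557218822324542 0.07488847280218897 yaw -2.0055463052383975
side [309.375 306.812] world [ 0.533 -0.26 ] sizes 0.055923166622418086 0.0867904981803938 yaw -8.466402427481285
side [252.812 241.25 ] world [0.441 0.036] sizes 0.0392482477178934 0.08891787362206706 yaw -8.061751519101346
```

```bash
cat >> h.py <<'E'
from scipy.spatial.transform import Rotation as Ro
def Rd(yaw):
    c,s=np.cos(yaw),np.sin(yaw); return np.array([[c,s,0],[s,-c,0],[0,0,-1.]])
def cur():
    from bench import robot
    s=robot.get_state(); R=Ro.from_rotvec(s["eef_rot"]).as_matrix()
    return s,np.array(s["tcp_pos"]),R
def plan(tgt,yaw,step=40,turn=.14,spread=True):
    """rows from here to tgt(m), tool yaw; tool down. prints lists of <=8 rows"""
    s,p,R=cur(); psi=np.arctan2(R[1,0],R[0,0]); dy=(yaw-psi+np.pi)%(2*np.pi)-np.pi
    print("t %.1f p %s yaw %.3f tilt %.3f gap %.1f F %s j %s"%(s["t"],np.round(p,4),psi,np.arccos(min(1,-R[2,2])),s["finger_gap"]*1e3,np.round(s["force"],1),np.round(s["joints"],2)))
    d=np.array(tgt)-p; n=max(1,int(np.ceil(np.linalg.norm(d)*1e3/step)),int(np.ceil(abs(dy)/turn)))
    rows=[]; Rc=R
    for i in range(n):
        Rn=Rd(psi+dy*(i+1)/n)
        t=Rc.T@(d/n)*1e3; w=Ro.from_matrix(Rc.T@Rn).as_rotvec()
        rows.append([int(round(v)) if n>2 else round(v,1) for v in t]+[round(v,2) for v in w]); Rc=Rn
    for i in range(0,n,8): print(sum(rows[i:i+8],[]))
E
python3 - <<'E'
from h import *
plan([.40,-.05,.35],2.9)
E
```

```text
t 0.1 p [ 0.1642 -0.5506  0.2305] yaw 0.290 tilt 0.002 gap 85.2 F [ 0.3 -0.   0.4] j [-1.42  0.31  0.05  1.3  -0.    1.43]
[19, -22, -6, np.float64(-0.0), np.float64(-0.0), np.float64(-0.14), 22, -19, -6, np.float64(0.0), np.float64(0.0), np.float64(-0.14), 25, -16, -6, np.float64(0.0), np.float64(0.0), np.float64(-0.14), 26, -12, -6, np.float64(0.0), np.float64(0.0), np.float64(-0.14), 28, -8, -6, np.float64(0.0), np.float64(0.0), np.float64(-0.14), 29, -4, -6, np.float64(0.0), np.float64(0.0), np.float64(-0.14), 29, 0, -6, np.float64(0.0), np.float64(0.0), np.float64(-0.14), 29, 4, -6, np.float64(0.0), np.float64(0.0), np.float64(-0.14)]
[28, 7, -6, np.float64(0.0), np.float64(0.0), np.float64(-0.14), 27, 11, -6, np.float64(0.0), np.float64(0.0), np.float64(-0.14), 25, 15, -6, np.float64(0.0), np.float64(0.0), np.float64(-0.14), 23, 18, -6, np.float64(0.0), np.float64(0.0), np.float64(-0.14), 20, 21, -6, np.float64(0.0), np.float64(0.0), np.float64(-0.14), 17, 24, -6, np.float64(0.0), np.float64(0.0), np.float64(-0.14), 14, 26, -6, np.float64(0.0), np.float64(0.0), np.float64(-0.14), 10, 27, -6, np.float64(0.0), np.float64(0.0), np.float64(-0.14)]
[6, 28, -6, np.float64(0.0), np.float64(0.0), np.float64(-0.14), 2, 29, -6, np.float64(0.0), np.float64(0.0), np.float64(-0.14), -2, 29, -6, np.float64(0.0), np.float64(0.0), np.float64(-0.14)]
```

Candidates, in top-view pixels:
- **Mirrors:** stand at (241,183) with a purple glint, stand at (273,206) with a silver glint, turquoise stand at (138,200), and the mount on the tall post at (333,175).
- **Lens:** stand at (286,168), which stands on an aluminium riser in the side view at (333,232). The stand at (184,226) is a lookalike without a visible riser.
- **Cube:** (292,235), with a green window in the side view at (252,245).

I choose silver (273,206), purple (241,183), lens (286,168) and cube (292,235). The close crops confirm the purple tint, the silver face and the riser. The trays are at (377,182), (413,213) and (378,241). The laser is at (340,205), so the far tray is (413,213). The screen is at (380,262), so the lens goes in (378,241).

{"name": "send_rows", "arguments": {"deltas": [19, -22, -6, 0, 0, -0.14, 22, -19, -6, 0, 0, -0.14, 25, -16, -6, 0, 0, -0.14, 26, -12, -6, 0, 0, -0.14, 28, -8, -6, 0, 0, -0.14, 29, -4, -6, 0, 0, -0.14, 29, 0, -6, 0, 0, -0.14, 29, 4, -6, 0, 0, -0.14], "claw": 0}}

```text
t: 0.9
tcp_pos: [0.2594, -0.3308, 0.2751]
eef_rot: [-2.346, -2.074, -0.008]
force: [0.5, -0.4, 0.1]
finger_gap: 0.0001
```

{"name": "send_rows", "arguments": {"deltas": [28, 7, -6, 0, 0, -0.14, 27, 11, -6, 0, 0, -0.14, 25, 15, -6, 0, 0, -0.14, 23, 18, -6, 0, 0, -0.14, 20, 21, -6, 0, 0, -0.14, 17, 24, -6, 0, 0, -0.14, 14, 26, -6, 0, 0, -0.14, 10, 27, -6, 0, 0, -0.14]}}

```text
t: 1.7
tcp_pos: [0.3398, -0.1016, 0.3254]
eef_rot: [-0.817, -3.024, -0.02]
force: [1.4, 0.6, 0.3]
finger_gap: 0.0001
```

```bash
sed -i 's/\[round(v,2) for v in w\]/[float(round(v,2))+0 for v in w]/' h.py; python3 - <<'E'
from h import *
plan([.42,0.02,.15],3.05)
E
```

```text
t 1.7 p [ 0.3398 -0.1016  0.3254] yaw 2.614 tilt 0.015 gap 0.1 F [1.4 0.6 0.3] j [-0.53 -0.12 -0.21  1.49  0.01  0.  ]
[-2, 24, 29, 0.01, -0.01, -0.07, -3, 24, 29, 0.0, 0.0, -0.07, -5, 24, 29, 0.0, 0.0, -0.07, -7, 23, 29, 0.0, 0.0, -0.07, -8, 23, 29, 0.0, 0.0, -0.07, -10, 22, 29, 0.0, 0.0, -0.07]
```

```bash
python3 - <<'E'
from h import *
plan([.42,-0.055,.06],3.05)
E
```

```text
t 1.7 p [ 0.3398 -0.1016  0.3254] yaw 2.614 tilt 0.015 gap 0.1 F [1.4 0.6 0.3] j [-0.53 -0.12 -0.21  1.49  0.01  0.  ]
[-6, 10, 33, 0.01, -0.01, -0.05, -6, 10, 33, 0.0, 0.0, -0.05, -7, 9, 33, 0.0, 0.0, -0.05, -7, 9, 33, 0.0, 0.0, -0.05, -8, 9, 33, 0.0, 0.0, -0.05, -8, 8, 33, 0.0, 0.0, -0.05, -9, 8, 33, 0.0, 0.0, -0.05, -9, 7, 33, 0.0, 0.0, -0.05]
```

{"name": "send_rows", "arguments": {"deltas": [-6, 10, 33, 0.01, -0.01, -0.05, -6, 10, 33, 0, 0, -0.05, -7, 9, 33, 0, 0, -0.05, -7, 9, 33, 0, 0, -0.05, -8, 9, 33, 0, 0, -0.05, -8, 8, 33, 0, 0, -0.05, -9, 8, 33, 0, 0, -0.05, -9, 7, 33, 0, 0, -0.05]}}

```text
t: 2.5
tcp_pos: [0.4264, -0.0506, 0.0577]
eef_rot: [0.159, 3.127, -0.007]
force: [0.5, -0.5, 0.1]
finger_gap: -0.0001
```

```bash
cat > look.py <<'E'
import sys
from h import *
from bench import robot, vision
tag=sys.argv[1]
for n in("side","top"):
    d=vision.get_image(n); cv2.imwrite(f"pics/{n}_{tag}.png",d["image"][:,:,::-1])
s,p,R=cur(); print("tcp",np.round(p,4),"side",proj("side",p).round(1),"top",proj("top",p).round(1))
def crop(n,box,out,k):
    i=cv2.imread(f"pics/{n}_{tag}.png"); x0,y0,x1,y1=box
    cv2.imwrite(out,cv2.resize(i[y0:y1,x0:x1],None,fx=k,fy=k,interpolation=cv2.INTER_CUBIC))
crop("side",(185,150,385,300),f"pics/sc_{tag}.png",4)
crop("top",(220,155,420,295),f"pics/tc_{tag}.png",4)
E
python3 look.py c
```

```text
tcp [ 0.4234 -0.0495  0.0552] side [250.6 244. ] top [313.6 237.8]
```

View pics/sc_c.png

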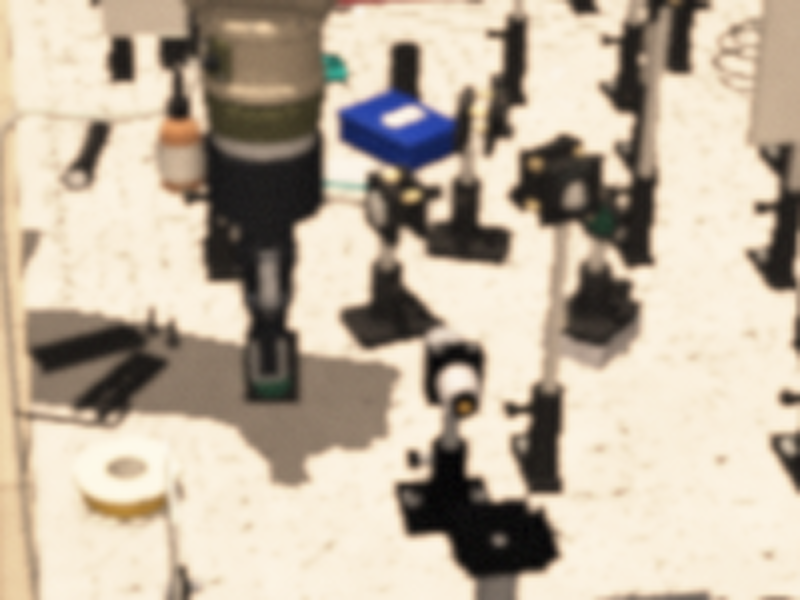

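View pics/tc_c.png

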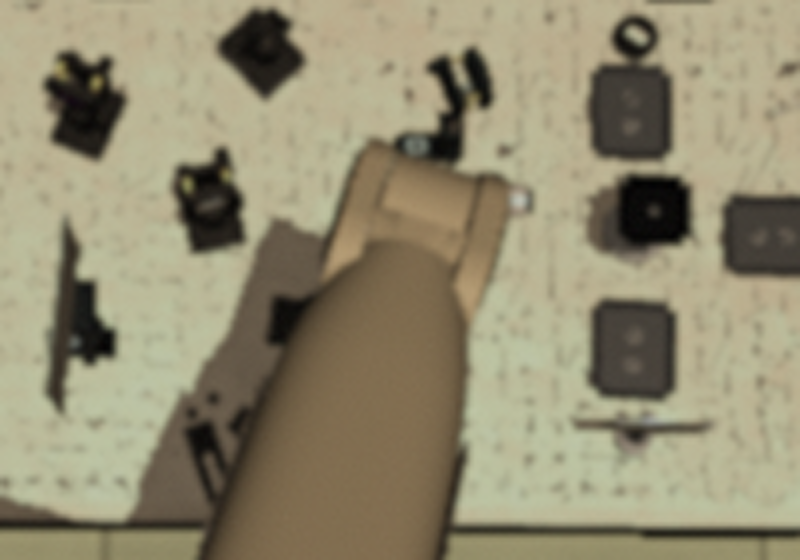

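```bash
python3 - <<'E'
import cv2,numpy as np
i=cv2.imread("pics/side_c.png")[205:260,235:275]
b=cv2.resize(i,None,fx=10,fy=10,interpolation=cv2.INTER_CUBIC)
b=cv2.convertScaleAbs(b,alpha=3,beta=-20)
cv2.circle(b,(int((250.6-235+.5)*10),int((244-205+.5)*10)),4,(0,0,255),-1)
cv2.imwrite("pics/f.png",b)
E
```

```text
(no output)
```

View pics/f.png

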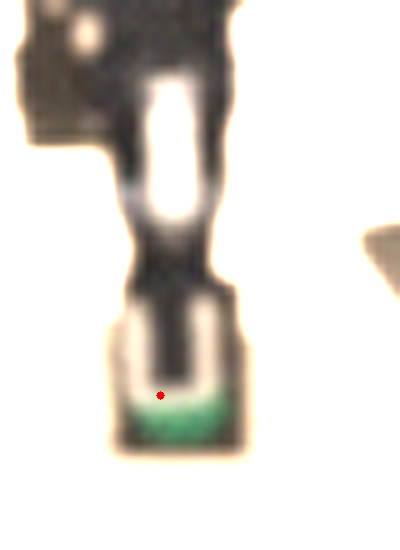

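```bash
python3 - <<'E'
from h import *
np.set_printoptions(precision=4,suppress=True)
t=lambda x,y:(230+x/6.3-.4,155+y/6.3-.4)
s=lambda x,y:(240+x/6.3-.4,160+y/6.3-.4)
def show(n,v,pts,z):
    P=[onz(v,*p,z)[:2] for p in pts]; print(n,v,*P)
    for a,b in zip(P,P[1:]): e=b-a; print("   edge len %.1f dir %.1f"%(1e3*np.hypot(*e),np.degrees(np.arctan2(e[1],e[0]))))
show("silver","top",[t(243,397),t(322,378)],.005)
show("silver","side",[s(193,435),s(235,483),s(350,445)],.005)
show("purple","top",[t(133,158),t(95,250),t(22,215)],.006)
show("purple","side",[s(328,335),s(448,350),s(457,300)],.006)
show("lens","top",[t(283,73),t(355,153),t(415,95)],.022)
show("lens","side",[s(545,460),s(600,505),s(658,440)],.015)
show("cube","top",[t(370,467),t(433,480),t(420,548),t(357,530),t(370,467)],.036)
show("cube","side",[s(42,465),s(122,465)],.038)
print("post base",onz("top",327,190.8,.0),onz("side",185+497/3.7,220+195/3.7,0))
for n,u,v in [("silver front",t(268,345),s(262,318)),("silver knobs",t(232,290),s(300,243)),]:
    print(n,two(u,v))
E
```

```text
silver top [0.5001 0.1047] [0.5111 0.0613]
   edge len 44.8 dir -75.8
silver side [0.5022 0.0997] [0.5142 0.0555] [0.5737 0.0806]
   edge len 45.9 dir -74.9
   edge len 64.6 dir 22.9
purple top [0.6354 0.1681] [0.5824 0.1881] [0.6021 0.2292]
   edge len 56.7 dir 159.4
   edge len 45.6 dir 64.4
purple side [0.5847 0.1828] [0.6405 0.1599] [0.6574 0.2091]
   edge len 60.3 dir -22.3
   edge len 52.1 dir 71.1
lens top [0.6806 0.0845] [0.6349 0.0441] [0.6685 0.011 ]
   edge len 61.1 dir -138.6
   edge len 47.2 dir -44.6
lens side [0.656  0.0393] [ 0.6703 -0.0013] [0.7131 0.049 ]
   edge len 43.0 dir -70.6
   edge len 66.0 dir 49.6
cube top [0.4565 0.0348] [0.4497 0.001 ] [0.4128 0.0078] [0.4223 0.0416] [0.4565 0.0348]
   edge len 34.5 dir -101.3
   edge len 37.5 dir 169.4
   edge len 35.0 dir 74.4
   edge len 34.9 dir -11.2
cube side [0.4222 0.031 ] [0.4572 0.0261]
   edge len 35.3 dir -8.1
post base [ 0.5987 -0.1007  0.    ] [ 0.5932 -0.1262  0.    ]
silver front (array([0.5236, 0.0889, 0.0707]), np.float64(0.015373606911767342))
silver knobs (array([0.5455, 0.1075, 0.0985]), np.float64(0.012436642470323842))
```

```bash
python3 - <<'E'
from h import *
plan([.43,0.0,.20],-2.845,step=45)
E
```

```text
t 2.6 p [ 0.4234 -0.0495  0.0552] yaw 3.039 tilt 0.004 gap 0.1 F [-1.9 -0.1  0.5] j [-0.3   0.17 -0.61  0.79 -0.   -0.2 ]
[-1, 12, -36, 0.0, 0.0, -0.1, -2, 12, -36, 0.0, 0.0, -0.1, -3, 12, -36, 0.0, 0.0, -0.1, -4, 12, -36, 0.0, 0.0, -0.1]
```

{"name": "send_rows", "arguments": {"deltas": [-1, 12, -36, 0, 0, -0.1, -2, 12, -36, 0, 0, -0.1, -3, 12, -36, 0, 0, -0.1, -4, 12, -36, 0, 0, -0.1], "claw": 85, "squeeze": 40}}

```text
t: 3.0
tcp_pos: [0.4243, 0.0005, 0.2016]
eef_rot: [0.474, -3.093, -0.004]
force: [1.1, 0.5, 0.5]
finger_gap: 0.0582
```

```bash
python3 - <<'E'
from h import *
plan([.537,0.09,.20],-2.845,step=40)
E
```

```text
t 3.0 p [0.4243 0.0005 0.2016] yaw -2.837 tilt 0.012 gap 58.2 F [1.1 0.5 0.5] j [-0.19  0.05 -0.36  1.18 -0.   -0.49]
[-34, 13, 0, 0.0, -0.01, 0.0, -34, 13, 0, 0.0, 0.0, 0.0, -34, 13, 0, 0.0, 0.0, 0.0, -34, 13, 0, 0.0, 0.0, 0.0]
```

{"name": "send_rows", "arguments": {"deltas": [-34, 13, 0, 0, -0.01, 0, -34, 13, 0, 0, 0, 0, -34, 13, 0, 0, 0, 0, -34, 13, 0, 0, 0, 0]}}

```text
t: 3.4
tcp_pos: [0.5415, 0.0914, 0.2176]
eef_rot: [-0.464, 3.093, -0.002]
force: [0.4, -0.6, -0.6]
finger_gap: 0.0854
```

```bash
python3 look.py s1; python3 - <<'E'
from h import *
plan([.537,0.09,.083],-2.845,step=25)
E
```

```text
tcp [0.5437 0.0926 0.2169] side [287. 163.] top [270.1 190.7]
t 3.5 p [0.5437 0.0926 0.2169] yaw -2.841 tilt 0.016 gap 84.5 F [-0.1 -0.9 -0.5] j [ 0.02  0.26 -0.06  1.23  0.   -0.28]
[2, 0, 22, 0.0, 0.02, 0.0, 1, 0, 22, 0.0, 0.0, 0.0, 1, 0, 22, 0.0, 0.0, 0.0, 1, 0, 22, 0.0, 0.0, 0.0, 1, 0, 22, 0.0, 0.0, 0.0, 1, 0, 22, 0.0, 0.0, 0.0]
```

View pics/sc_s1.png

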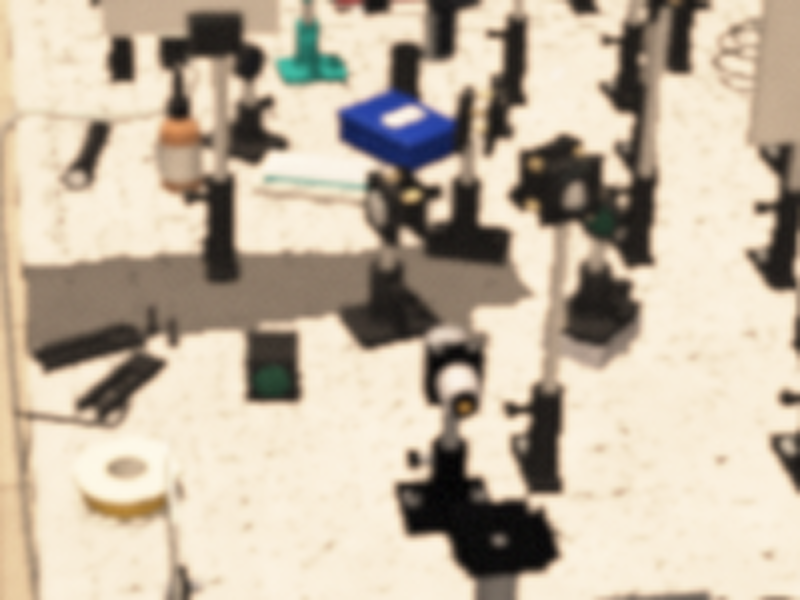

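View pics/side_s1.png

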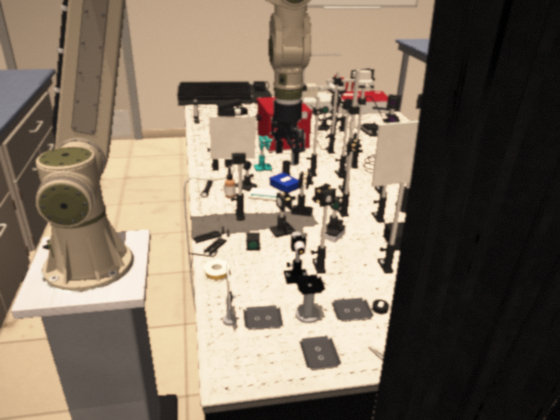

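```bash
python3 - <<'E'
import cv2
for n,b,p in [("side",(255,90,330,245),(287,163))]:
    x0,y0,x1,y1=b
    i=cv2.resize(cv2.imread(f"pics/{n}_s1.png")[y0:y1,x0:x1],None,fx=3.8*1.0,fy=3.8,interpolation=cv2.INTER_CUBIC)
    i=cv2.convertScaleAbs(i,alpha=2.0,beta=0)
    cv2.circle(i,(int((p[0]-x0)*3.8),int((p[1]-y0)*3.8)),3,(0,0,255),-1)
    cv2.imwrite("pics/f2.png",i)
E
```

```text
(no output)
```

View pics/f2.png

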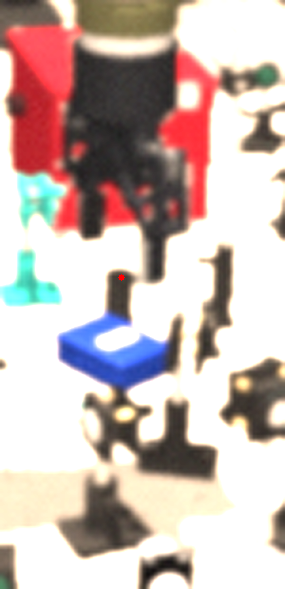

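```bash
python3 - <<'E'
from h import *
plan([.538,0.087,.084],-2.845,step=25)
E
```

```text
t 3.5 p [0.5437 0.0926 0.2169] yaw -2.841 tilt 0.016 gap 84.5 F [-0.1 -0.9 -0.5] j [ 0.02  0.26 -0.06  1.23  0.   -0.28]
[2, -1, 22, 0.0, 0.02, 0.0, 1, -1, 22, 0.0, 0.0, 0.0, 1, -1, 22, 0.0, 0.0, 0.0, 1, -1, 22, 0.0, 0.0, 0.0, 1, -1, 22, 0.0, 0.0, 0.0, 1, -1, 22, 0.0, 0.0, 0.0]
```

{"name": "send_rows", "arguments": {"deltas": [2, -1, 22, 0, 0.02, 0, 1, -1, 22, 0, 0, 0, 1, -1, 22, 0, 0, 0, 1, -1, 22, 0, 0, 0, 1, -1, 22, 0, 0, 0, 1, -1, 22, 0, 0, 0]}}

```text
t: 4.1
tcp_pos: [0.5339, 0.0797, 0.0839]
eef_rot: [0.46, -3.102, 0.01]
force: [-0.3, 0.7, 0.5]
finger_gap: 0.085
```

```bash
python3 look.py s2; python3 - <<'E'
from h import *
plan([.538,0.087,.084],-2.845,step=25)
i=cv2.imread("pics/side_s2.png")[130:245,240:340]
cv2.imwrite("pics/f3.png",cv2.convertScaleAbs(cv2.resize(i,None,fx=5,fy=5,interpolation=cv2.INTER_CUBIC),alpha=2))
E
```

```text
tcp [0.5312 0.0796 0.0817] side [281.9 208.7] top [275.1 204.2]
t 4.2 p [0.5312 0.0796 0.0817] yaw -2.847 tilt 0.014 gap 84.9 F [-0.8 -1.   0.5] j [ 0.    0.34 -0.29  0.94 -0.01 -0.29]
[np.float64(-8.6), np.float64(5.1), np.float64(-2.4), 0.0, -0.01, 0.0]
```

View pics/f3.png

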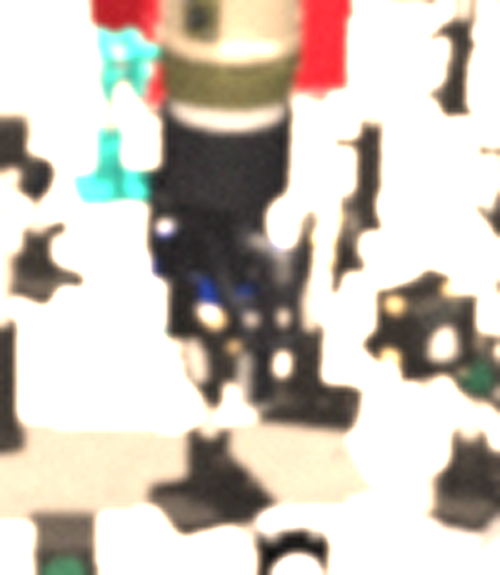

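{"name": "send_rows", "arguments": {"deltas": [-8, 5, -2, 0, 0, 0, 0, 0, 0, 0, 0, 0]}}

```text
t: 4.4
tcp_pos: [0.537, 0.0861, 0.0849]
eef_rot: [0.455, -3.095, 0.008]
force: [1.3, 0.2, 0.1]
finger_gap: 0.085
```

{"name": "send_rows", "arguments": {"deltas": [0, 0, 0, 0, 0, 0, 0, 0, 0, 0, 0, 0, 0, 0, 0, 0, 0, 0, 0, 0, 0, 0, 0, 0, 0, 0, 0, 0, 0, 0], "claw": 30, "squeeze": 50}}

```text
t: 4.9
tcp_pos: [0.539, 0.0868, 0.0883]
eef_rot: [0.457, -3.1, 0.009]
force: [1.4, -0.1, -2.0]
finger_gap: 0.0444
```

```bash
python3 look.py s3; python3 - <<'E'
from h import *
plan([.538,0.087,.25],-2.845,step=25)
i=cv2.imread("pics/side_s3.png")[130:245,240:340]
cv2.imwrite("pics/f4.png",cv2.convertScaleAbs(cv2.resize(i,None,fx=5,fy=5,interpolation=cv2.INTER_CUBIC),alpha=2))
E
```

```text
tcp [0.539  0.0868 0.0883] side [284.2 205.3] top [272.9 201.5]
t 5.0 p [0.539  0.0868 0.0883] yaw -2.849 tilt 0.010 gap 44.8 F [-0.1  0.1 -1.1] j [ 0.02  0.35 -0.27  0.96 -0.01 -0.28]
[0, 0, -23, 0.0, -0.01, 0.0, 0, 0, -23, 0.0, 0.0, 0.0, 0, 0, -23, 0.0, 0.0, 0.0, 0, 0, -23, 0.0, 0.0, 0.0, 0, 0, -23, 0.0, 0.0, 0.0, 0, 0, -23, 0.0, 0.0, 0.0, 0, 0, -23, 0.0, 0.0, 0.0]
```

View pics/f4.png

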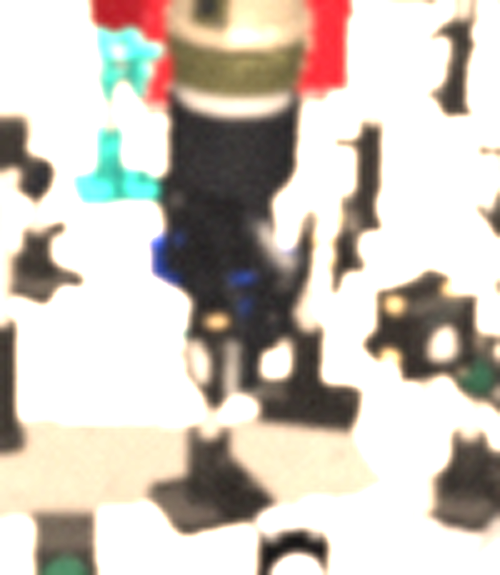

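{"name": "send_rows", "arguments": {"deltas": [0, 0, -10, 0, 0, 0, 0, 0, -20, 0, 0, 0, 0, 0, -25, 0, 0, 0, 0, 0, -25, 0, 0, 0, 0, 0, -25, 0, 0, 0, 0, 0, -25, 0, 0, 0, 0, 0, -25, 0, 0, 0, 0, 0, -10, 0, 0, 0]}}

```text
t: 5.8
tcp_pos: [0.5364, 0.0873, 0.2584]
eef_rot: [0.454, -3.089, 0.008]
force: [0.0, -1.1, -2.9]
finger_gap: 0.0444
```

```bash
python3 look.py s4; python3 - <<'E'
from h import *
plan([.44,0.02,.26],3.1,step=35)
i=cv2.imread("pics/side_s4.png")[80:245,240:340]
cv2.imwrite("pics/f5.png",cv2.convertScaleAbs(cv2.resize(i,None,fx=4,fy=4,interpolation=cv2.INTER_CUBIC),alpha=2))
E
```

```text
tcp [0.5364 0.0874 0.2572] side [285.2 150. ] top [271.5 189.8]
t 5.9 p [0.5364 0.0874 0.2572] yaw -2.850 tilt 0.020 gap 44.3 F [-0.2 -0.  -3.6] j [ 0.02  0.26  0.04  1.37 -0.01 -0.27]
[28, -9, 0, 0.0, -0.02, 0.08, 27, -11, -1, 0.0, 0.0, 0.08, 26, -14, -1, 0.0, 0.0, 0.08, 25, -16, -1, 0.0, 0.0, 0.08]
```

View pics/f5.png

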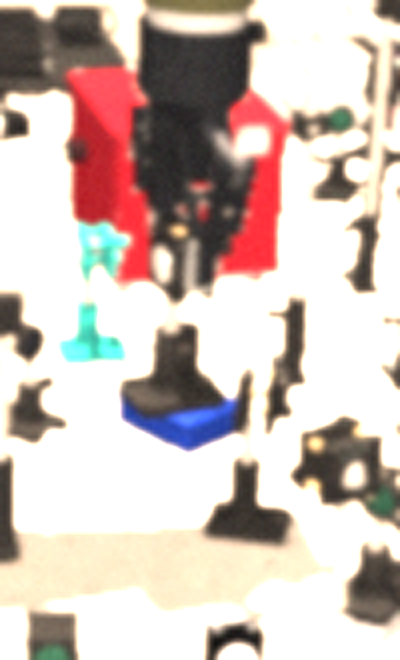

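{"name": "send_rows", "arguments": {"deltas": [28, -9, 0, 0, -0.02, 0.08, 27, -11, -1, 0, 0, 0.08, 26, -14, -1, 0, 0, 0.08, 25, -16, -1, 0, 0, 0.08]}}

```text
t: 6.3
tcp_pos: [0.4369, 0.0197, 0.2532]
eef_rot: [-0.056, -3.133, 0.003]
force: [-0.2, -1.0, -4.5]
finger_gap: 0.0447
```

```bash
python3 - <<'E'
from h import *
plan([.42,-0.2,.265],3.107,step=35)
E
```

```text
t 6.3 p [0.4369 0.0197 0.2532] yaw 3.106 tilt 0.008 gap 44.7 F [-0.2 -1.  -4.5] j [-0.14  0.05 -0.23  1.3  -0.   -0.1 ]
[1, -31, -2, 0.0, -0.01, 0.0, 1, -31, -2, 0.0, 0.0, 0.0, 1, -31, -2, 0.0, 0.0, 0.0, 1, -31, -2, 0.0, 0.0, 0.0, 1, -31, -2, 0.0, 0.0, 0.0, 1, -31, -2, 0.0, 0.0, 0.0, 1, -31, -2, 0.0, 0.0, 0.0]
```

{"name": "send_rows", "arguments": {"deltas": [1, -31, -2, 0, -0.01, 0, 1, -31, -2, 0, 0, 0, 1, -31, -2, 0, 0, 0, 1, -31, -2, 0, 0, 0, 1, -31, -2, 0, 0, 0, 1, -31, -2, 0, 0, 0, 1, -31, -2, 0, 0, 0]}}

```text
t: 7.0
tcp_pos: [0.4105, -0.1997, 0.256]
eef_rot: [-0.052, -3.125, -0.01]
force: [1.3, -0.5, -3.0]
finger_gap: 0.0443
```

```bash
python3 - <<'E'
from h import *
plan([.52,-0.285,.265],3.107,step=35)
E
```

```text
t 7.0 p [ 0.4105 -0.1997  0.256 ] yaw 3.108 tilt 0.018 gap 44.3 F [ 1.3 -0.5 -3. ] j [-0.63  0.09 -0.17  1.32 -0.   -0.59]
[-28, -20, -3, 0.01, -0.02, 0.0, -28, -20, -2, 0.0, 0.0, 0.0, -28, -20, -2, 0.0, 0.0, 0.0, -28, -20, -2, 0.0, 0.0, 0.0]
```

{"name": "send_rows", "arguments": {"deltas": [-28, -20, -3, 0.01, -0.02, 0, -28, -20, -2, 0, 0, 0, -28, -20, -2, 0, 0, 0, -28, -20, -2, 0, 0, 0]}}

```text
t: 7.4
tcp_pos: [0.5157, -0.2872, 0.2574]
eef_rot: [-0.064, -3.134, -0.003]
force: [0.3, 0.1, -2.6]
finger_gap: 0.0445
```

```bash
python3 - <<'E'
from h import *
plan([.63,-0.28,.25],3.107,step=30)
E
```

```text
t 7.4 p [ 0.5157 -0.2872  0.2574] yaw 3.101 tilt 0.007 gap 44.5 F [ 0.3  0.1 -2.6] j [-0.64  0.34  0.15  1.39 -0.   -0.6 ]
[-28, 3, 2, 0.0, -0.01, 0.0, -28, 3, 2, 0.0, 0.0, 0.0, -28, 3, 2, 0.0, 0.0, 0.0, -28, 3, 2, 0.0, 0.0, 0.0]
```

{"name": "send_rows", "arguments": {"deltas": [-28, 3, 2, 0, -0.01, 0, -28, 3, 2, 0, 0, 0, -28, 3, 2, 0, 0, 0, -28, 3, 2, 0, 0, 0]}}

```text
t: 7.8
tcp_pos: [0.6293, -0.2833, 0.2389]
eef_rot: [-0.074, -3.133, -0.011]
force: [-0.0, -1.0, -3.1]
finger_gap: 0.0439
```

```bash
python3 - <<'E'
from h import *
plan([.63,-0.28,.135],3.107,step=30)
E
```

```text
t 7.8 p [ 0.6293 -0.2833  0.2389] yaw 3.095 tilt 0.010 gap 43.9 F [-0.  -1.  -3.1] j [-0.54  0.56  0.45  1.47  0.   -0.49]
[0, 1, 26, 0.01, -0.01, 0.0, 0, 1, 26, 0.0, 0.0, 0.0, 0, 1, 26, 0.0, 0.0, 0.0, 0, 1, 26, 0.0, 0.0, 0.0]
```

{"name": "send_rows", "arguments": {"deltas": [0, 1, 26, 0.01, -0.01, 0, 0, 1, 26, 0, 0, 0, 0, 1, 26, 0, 0, 0, 0, 1, 22, 0, 0, 0]}}

```text
t: 8.2
tcp_pos: [0.6336, -0.2785, 0.1275]
eef_rot: [-0.069, -3.14, 0.002]
force: [0.0, -0.0, -2.3]
finger_gap: 0.0442
```

```bash
python3 look.py s5; python3 - <<'E'
from h import *
plan([.63,-0.28,.12],3.107,step=30)
i=cv2.imread("pics/side_s5.png")[220:360,250:400]
cv2.imwrite("pics/f6.png",cv2.convertScaleAbs(cv2.resize(i,None,fx=4,fy=4,interpolation=cv2.INTER_CUBIC),alpha=2))
i=cv2.imread("pics/top_s5.png")[150:250,340:430]
cv2.imwrite("pics/f7.png",cv2.convertScaleAbs(cv2.resize(i,None,fx=5,fy=5,interpolation=cv2.INTER_CUBIC),alpha=2))
E
```

```text
tcp [ 0.6313 -0.2772  0.1247] side [357.5 266.4] top [384.1 172.4]
t 8.3 p [ 0.6313 -0.2772  0.1247] yaw 3.098 tilt 0.008 gap 44.6 F [-0.3  1.4 -4.4] j [-0.53  0.59  0.21  1.2  -0.   -0.49]
[np.float64(1.1), np.float64(-2.9), np.float64(4.7), 0.0, -0.01, -0.01]
```

View pics/f6.png

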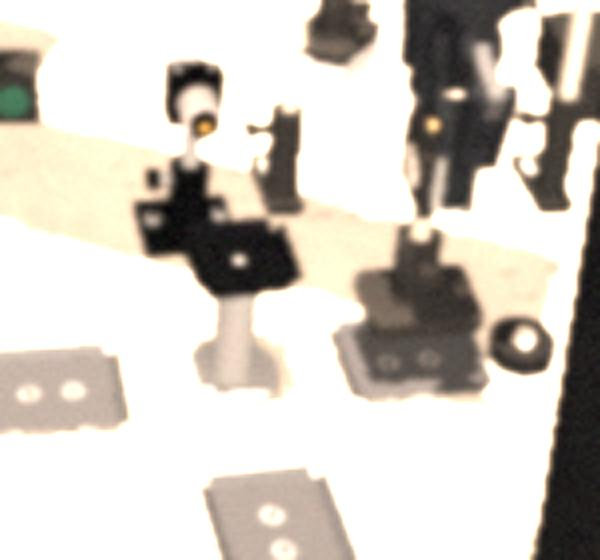

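View pics/f7.png

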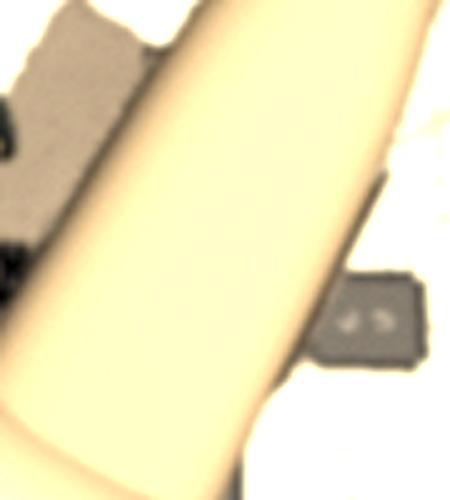

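```bash
python3 - <<'E'
from h import *
for p in [(360,270),(462,268),(480,317),(372,317),(418.5,293)]: print(onz("side",250+p[0]/4-.4,220+p[1]/4-.4,.0467))
for p in [(338,335),(487,380),(362,398),(480,392)]: print(onz("side",250+p[0]/4-.4,220+p[1]/4-.4,.008))
E
```

```text
[ 0.60657493 -0.24792274  0.0467    ]
[ 0.66656289 -0.25491975  0.0467    ]
[ 0.66170159 -0.29895297  0.0467    ]
[ 0.60091281 -0.28987964  0.0467    ]
[ 0.63385863 -0.27327837  0.0467    ]
[ 0.59363464 -0.25841629  0.008     ]
[ 0.66727457 -0.30909351  0.008     ]
[ 0.59176649 -0.31289491  0.008     ]
[ 0.65979426 -0.31814308  0.008     ]
```

```bash
python3 - <<'E'
from h import *
plan([.628,-0.284,.107],3.107,step=12)
E
```

```text
t 8.3 p [ 0.6313 -0.2772  0.1247] yaw 3.098 tilt 0.008 gap 44.6 F [-0.3  1.4 -4.4] j [-0.53  0.59  0.21  1.2  -0.   -0.49]
[np.float64(1.4), np.float64(-3.5), np.float64(8.9), 0.0, -0.01, 0.0, np.float64(1.5), np.float64(-3.5), np.float64(8.9), 0.0, 0.0, 0.0]
```

{"name": "send_rows", "arguments": {"deltas": [1.5, -3.5, 9, 0, -0.01, 0, 1.5, -3.5, 9, 0, 0, 0, 0, 0, 0, 0, 0, 0]}}

```text
t: 8.6
tcp_pos: [0.627, -0.2838, 0.1051]
eef_rot: [-0.069, -3.141, -0.006]
force: [0.0, 0.4, -3.7]
finger_gap: 0.0444
```

```bash
python3 look.py s6; python3 - <<'E'
from h import *
plan([.628,-0.284,.105],3.107,step=30)
i=cv2.imread("pics/side_s6.png")[260:335,310:400]
cv2.imwrite("pics/f6.png",cv2.convertScaleAbs(cv2.resize(i,None,fx=8,fy=8,interpolation=cv2.INTER_CUBIC),alpha=2.2))
E
```

```text
tcp [ 0.6279 -0.2839  0.1066] side [356.1 275. ] top [385.1 174.9]
t 8.7 p [ 0.6279 -0.2839  0.1066] yaw 3.098 tilt 0.003 gap 44.4 F [ 0.   0.  -2.8] j [-0.54  0.59  0.17  1.15  0.   -0.5 ]
[np.float64(-0.1), np.float64(-0.1), np.float64(1.6), 0.0, 0.0, -0.01]
```

View pics/f6.png

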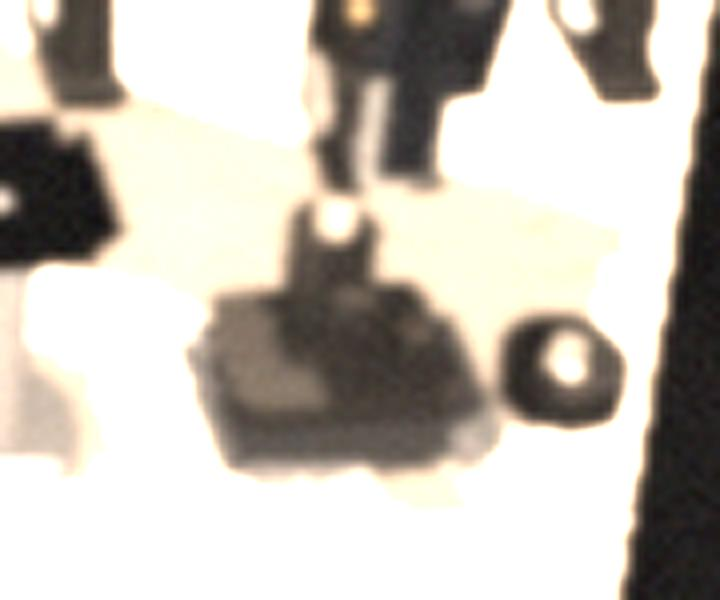

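{"name": "send_rows", "arguments": {"deltas": [0, 0, 6, 0, 0, -0.01, 0, 0, 5, 0, 0, 0, 0, 0, 4, 0, 0, 0, 0, 0, 0, 0, 0, 0]}}

```text
t: 9.1
tcp_pos: [0.6297, -0.2845, 0.0933]
eef_rot: [0.051, 3.135, 0.001]
force: [0.4, -0.7, -2.2]
finger_gap: 0.0441
```

```bash
python3 - <<'E'
from h import *
plan([.628,-0.284,.09],3.107,step=30)
E
```

```text
t 9.1 p [ 0.6297 -0.2845  0.0933] yaw 3.109 tilt 0.006 gap 44.1 F [ 0.4 -0.7 -2.2] j [-0.54  0.6   0.15  1.12  0.   -0.51]
[np.float64(1.7), np.float64(0.5), np.float64(3.3), 0.0, 0.01, 0.0]
```

{"name": "send_rows", "arguments": {"deltas": [0, 0, 2, 0, 0, 0, 0, 0, 2, 0, 0, 0]}}

```text
t: 9.3
tcp_pos: [0.6307, -0.2845, 0.0906]
eef_rot: [0.05, 3.133, -0.0]
force: [-1.2, 2.7, 7.4]
finger_gap: 0.0443
```

{"name": "send_rows", "arguments": {"deltas": [0, 0, 2, 0, 0, 0, 0, 0, 1, 0, 0, 0]}}

```text
t: 9.5
tcp_pos: [0.631, -0.2843, 0.0906]
eef_rot: [0.05, 3.131, -0.002]
force: [-3.0, 0.8, 1.0]
finger_gap: 0.0439
```

```bash
python3 look.py s7; python3 - <<'E'
from h import *
plan([.628,-0.284,.09],3.107,step=30)
i=cv2.imread("pics/side_s7.png")[260:335,310:400]
cv2.imwrite("pics/f6.png",cv2.convertScaleAbs(cv2.resize(i,None,fx=8,fy=8,interpolation=cv2.INTER_CUBIC),alpha=2.2))
E
```

```text
tcp [ 0.6311 -0.2843  0.0905] side [356.8 280.8] top [384.2 175.3]
t 9.6 p [ 0.6311 -0.2843  0.0905] yaw 3.110 tilt 0.011 gap 44.1 F [-1.7  1.6  5.8] j [-0.54  0.6   0.14  1.1   0.   -0.51]
[np.float64(3.1), np.float64(0.2), np.float64(0.4), 0.0, 0.01, 0.0]
```

View pics/f6.png

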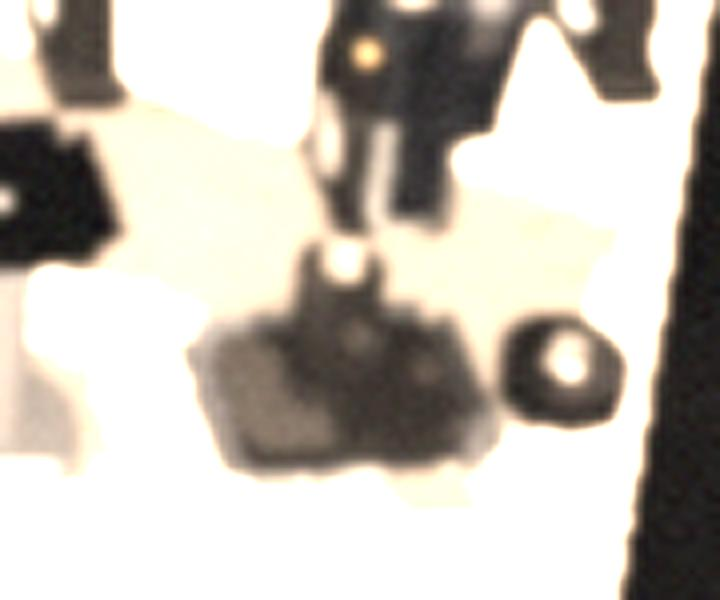

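{"name": "send_rows", "arguments": {"deltas": [0, 0, 0, 0, 0, 0, 0, 0, 0, 0, 0, 0, 0, 0, 0, 0, 0, 0, 0, 0, 0, 0, 0, 0, 0, 0, 0, 0, 0, 0], "claw": 80}}

```text
t: 10.1
tcp_pos: [0.6329, -0.2855, 0.0907]
eef_rot: [0.05, 3.127, -0.004]
force: [0.0, 0.6, -0.7]
finger_gap: 0.0804
```

{"name": "send_rows", "arguments": {"deltas": [0, 0, -15, 0, 0, 0, 0, 0, -25, 0, 0, 0, 0, 0, -40, 0, 0, 0, 0, 0, -40, 0, 0, 0, 0, 0, -40, 0, 0, 0]}}

```text
t: 10.6
tcp_pos: [0.6271, -0.2831, 0.2456]
eef_rot: [-0.05, -3.141, -0.009]
force: [0.1, -1.0, 0.4]
finger_gap: 0.0801
```

```bash
python3 look.py s8; python3 - <<'E'
from h import *
plan([.50,-0.26,.26],3.107,step=40)
i=cv2.imread("pics/side_s8.png")[235:335,310:400]
cv2.imwrite("pics/f6.png",cv2.convertScaleAbs(cv2.resize(i,None,fx=6,fy=6,interpolation=cv2.INTER_CUBIC),alpha=1.8))
E
```

```text
tcp [ 0.6299 -0.2847  0.252 ] side [364.9 218.4] top [395.3 161.1]
t 10.7 p [ 0.6299 -0.2847  0.252 ] yaw 3.110 tilt 0.010 gap 80.1 F [ 1.  -0.7  0.5] j [-0.54  0.55  0.45  1.47  0.   -0.51]
[33, 5, -2, 0.0, 0.01, 0.0, 33, 5, -2, 0.0, 0.0, 0.0, 33, 5, -2, 0.0, 0.0, 0.0, 33, 5, -2, 0.0, 0.0, 0.0]
```

View pics/f6.png

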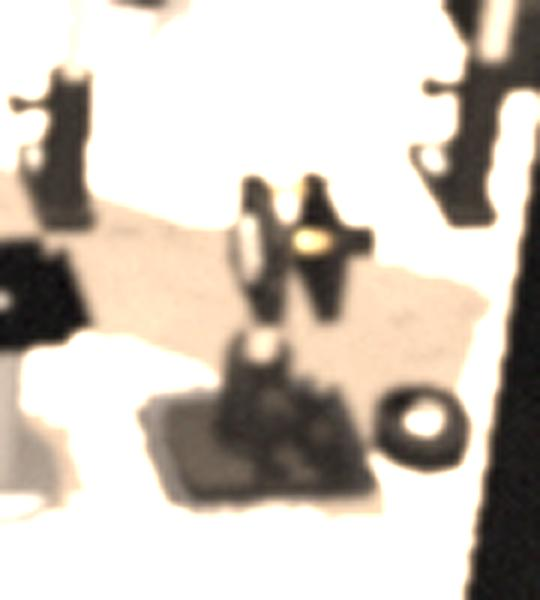

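{"name": "send_rows", "arguments": {"deltas": [33, 5, -4, 0, 0.01, 0, 33, 5, -4, 0, 0, 0, 33, 5, -4, 0, 0, 0, 33, 5, -4, 0, 0, 0]}}

```text
t: 11.1
tcp_pos: [0.4987, -0.2609, 0.2637]
eef_rot: [0.047, 3.141, -0.0]
force: [-0.1, -0.3, 0.6]
finger_gap: 0.0802
```

```bash
python3 - <<'E'
from h import *
print(proj("top",[.622,.194,.133]),proj("side",[.622,.194,.133]))
plan([.46,0.0,.28],2.9,step=40)
E
```

```text
[240.03095929 173.3360984 ] [304.66148234 173.7647862 ]
t 11.1 p [ 0.4987 -0.2609  0.2637] yaw 3.112 tilt 0.001 gap 80.2 F [-0.1 -0.3  0.6] j [-0.62  0.28  0.08  1.37  0.   -0.6 ]
[7, 37, -2, 0.0, 0.0, 0.03, 8, 37, -2, 0.0, 0.0, 0.03, 9, 37, -2, 0.0, 0.0, 0.03, 10, 36, -2, 0.0, 0.0, 0.03, 11, 36, -2, 0.0, 0.0, 0.03, 12, 36, -2, 0.0, 0.0, 0.03, 13, 35, -2, 0.0, 0.0, 0.03]
```

{"name": "send_rows", "arguments": {"deltas": [7, 37, -2, 0, 0, 0.03, 8, 37, -2, 0, 0, 0.03, 9, 37, -2, 0, 0, 0.03, 10, 36, -2, 0, 0, 0.03, 11, 36, -2, 0, 0, 0.03, 12, 36, -2, 0, 0, 0.03, 13, 35, -2, 0, 0, 0.03], "claw": 85}}

```text
t: 11.8
tcp_pos: [0.455, 0.0048, 0.2748]
eef_rot: [0.409, 3.115, -0.001]
force: [0.4, -0.0, 0.7]
finger_gap: 0.0851
```

```bash
python3 - <<'E'
from h import *
plan([.622,0.194,.25],2.758,step=40)
E
```

```text
t 11.8 p [0.455  0.0048 0.2748] yaw 2.880 tilt 0.000 gap 85.1 F [ 0.4 -0.   0.7] j [-0.17  0.07 -0.15  1.35 -0.    0.1 ]
[-16, 32, 4, 0.0, 0.0, 0.02, -15, 33, 4, 0.0, 0.0, 0.02, -15, 33, 4, 0.0, 0.0, 0.02, -14, 33, 4, 0.0, 0.0, 0.02, -14, 33, 4, 0.0, 0.0, 0.02, -13, 34, 4, 0.0, 0.0, 0.02, -13, 34, 4, 0.0, 0.0, 0.02]
```

{"name": "send_rows", "arguments": {"deltas": [-16, 32, 4, 0, 0, 0.02, -15, 33, 4, 0, 0, 0.02, -15, 33, 4, 0, 0, 0.02, -14, 33, 4, 0, 0, 0.02, -14, 33, 4, 0, 0, 0.02, -13, 34, 4, 0, 0, 0.02, -13, 34, 4, 0, 0, 0.02]}}

```text
t: 12.5
tcp_pos: [0.6244, 0.2039, 0.2451]
eef_rot: [0.631, 3.075, -0.001]
force: [0.5, -0.4, 0.6]
finger_gap: 0.0849
```

```bash
python3 look.py p1; python3 - <<'E'
from h import *
plan([.622,0.194,.16],2.758,step=25)
i=cv2.imread("pics/side_p1.png")[50:235,230:360]
cv2.imwrite("pics/f6.png",cv2.convertScaleAbs(cv2.resize(i,None,fx=4,fy=4,interpolation=cv2.INTER_CUBIC),alpha=2))
E
```

```text
tcp [0.6253 0.2056 0.2421] side [306.9 138.2] top [233.1 162.3]
t 12.6 p [0.6253 0.2056 0.2421] yaw 2.741 tilt 0.001 gap 84.8 F [ 0.5 -0.1 -0.3] j [ 0.2   0.48  0.32  1.41 -0.    0.6 ]
[0, -3, 21, 0.0, 0.0, 0.0, 0, -3, 21, 0.0, 0.0, 0.0, 0, -3, 21, 0.0, 0.0, 0.0, 0, -3, 21, 0.0, 0.0, 0.0]
```

View pics/f6.png

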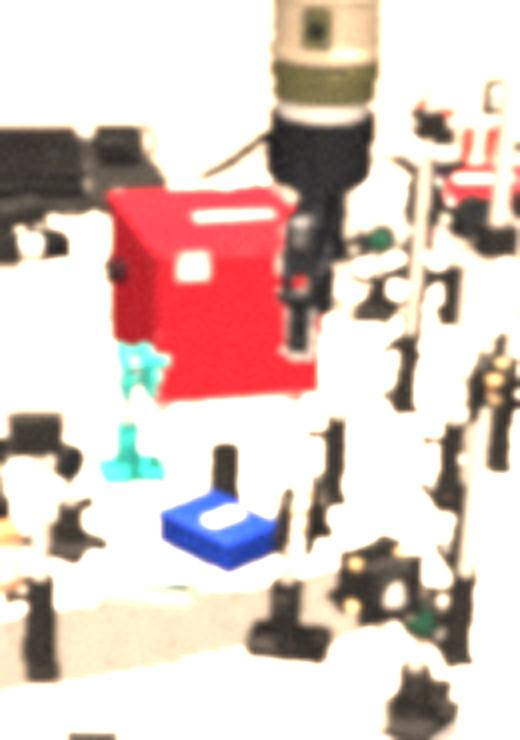

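View pics/tc_p1.png

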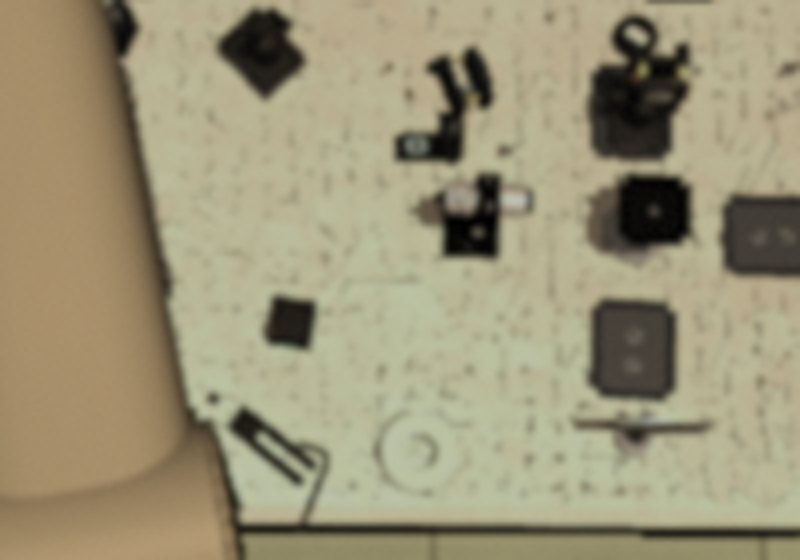

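{"name": "send_rows", "arguments": {"deltas": [0, -4, 21, 0, 0, -0.01, 0, -4, 21, 0, 0, -0.01, 0, -3, 21, 0, 0, 0, 0, -1, 21, 0, 0, 0]}}

```text
t: 13.0
tcp_pos: [0.6216, 0.1944, 0.1563]
eef_rot: [0.589, 3.082, 0.0]
force: [0.0, -0.9, 0.8]
finger_gap: 0.0849
```

```bash
python3 look.py p2; python3 - <<'E'
from h import *
plan([.622,0.194,.098],2.758,step=25)
i=cv2.imread("pics/side_p2.png")[80:235,250:360]
cv2.imwrite("pics/f6.png",cv2.convertScaleAbs(cv2.resize(i,None,fx=5,fy=5,interpolation=cv2.INTER_CUBIC),alpha=2))
E
```

```text
tcp [0.6195 0.194  0.1537] side [304.2 167.5] top [239.4 172.3]
t 13.1 p [0.6195 0.194  0.1537] yaw 2.764 tilt 0.003 gap 85.0 F [ 0.1 -0.5 -0.2] j [ 0.18  0.49  0.12  1.2  -0.    0.56]
[-1, 0, 19, 0.0, 0.0, 0.0, -1, 0, 19, 0.0, 0.0, 0.0, -1, 0, 19, 0.0, 0.0, 0.0]
```

View pics/f6.png

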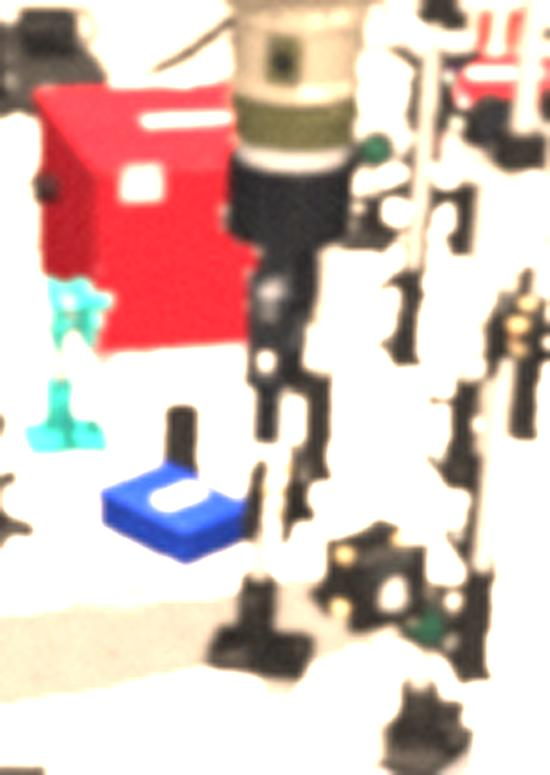

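{"name": "send_rows", "arguments": {"deltas": [-1, 0, 19, 0, 0, 0, -1, 0, 19, 0, 0, 0, -1, 0, 17, 0, 0, 0, 0, 0, 0, 0, 0, 0]}}

```text
t: 13.5
tcp_pos: [0.623, 0.1916, 0.1019]
eef_rot: [0.591, 3.084, -0.001]
force: [-0.2, -0.3, -0.1]
finger_gap: 0.0851
```

{"name": "send_rows", "arguments": {"deltas": [0, 0, 0, 0, 0, 0, 0, 0, 0, 0, 0, 0, 0, 0, 0, 0, 0, 0, 0, 0, 0, 0, 0, 0, 0, 0, 0, 0, 0, 0], "claw": 30, "squeeze": 50}}

```text
t: 14.0
tcp_pos: [0.6249, 0.1919, 0.1071]
eef_rot: [0.589, 3.078, 0.003]
force: [-0.4, 0.2, -3.6]
finger_gap: 0.0443
```

```bash
python3 look.py p3; python3 - <<'E'
from h import *
plan([.622,0.194,.25],2.758,step=25)
i=cv2.imread("pics/side_p3.png")[80:235,250:360]
cv2.imwrite("pics/f6.png",cv2.convertScaleAbs(cv2.resize(i,None,fx=5,fy=5,interpolation=cv2.INTER_CUBIC),alpha=2))
E
```

```text
tcp [0.6248 0.1919 0.1068] side [305.2 181.8] top [241.4 174.7]
t 14.1 p [0.6248 0.1919 0.1068] yaw 2.763 tilt 0.007 gap 44.1 F [-0.   0.4 -3.6] j [ 0.18  0.52  0.04  1.09 -0.    0.55]
[0, 0, -24, 0.0, 0.01, 0.0, 1, 0, -24, 0.0, 0.0, 0.0, 1, 0, -24, 0.0, 0.0, 0.0, 1, 0, -24, 0.0, 0.0, 0.0, 1, 0, -24, 0.0, 0.0, 0.0, 1, 0, -24, 0.0, 0.0, 0.0]
```

View pics/f6.png

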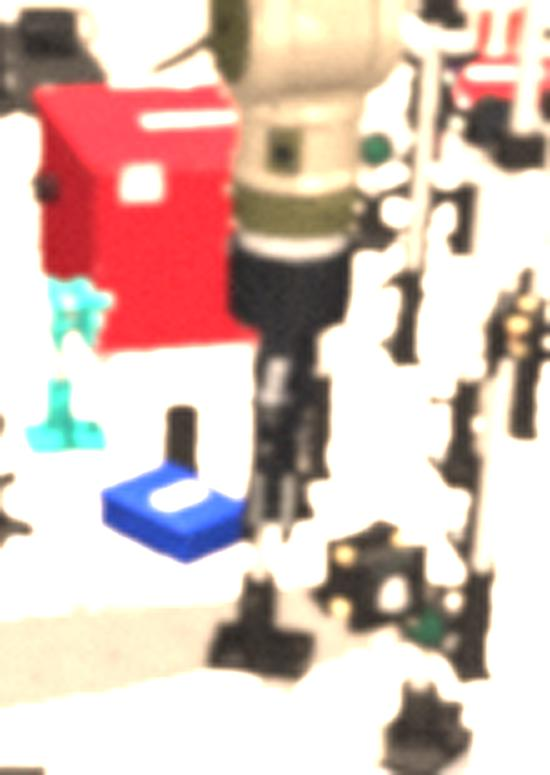

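{"name": "send_rows", "arguments": {"deltas": [0, 0, -12, 0, 0.01, 0, 1, 0, -20, 0, 0, 0, 1, 0, -25, 0, 0, 0, 1, 0, -25, 0, 0, 0, 1, 0, -25, 0, 0, 0, 1, 0, -25, 0, 0, 0, 0, 0, -25, 0, 0, 0, 0, 0, -10, 0, 0, 0]}}

```text
t: 14.9
tcp_pos: [0.6161, 0.1921, 0.2714]
eef_rot: [-0.587, -3.066, 0.006]
force: [0.8, 0.3, -4.1]
finger_gap: 0.0443
```

```bash
python3 look.py p4; python3 - <<'E'
from h import *
plan([.47,0.02,.275],2.6,step=35)
i=cv2.imread("pics/side_p4.png")[40:235,250:360]
cv2.imwrite("pics/f6.png",cv2.convertScaleAbs(cv2.resize(i,None,fx=4,fy=4,interpolation=cv2.INTER_CUBIC),alpha=2))
E
```

```text
tcp [0.6162 0.1921 0.2702] side [305.4 130.8] top [236.5 162.4]
t 15.0 p [0.6162 0.1921 0.2702] yaw 2.763 tilt 0.021 gap 43.6 F [ 0.3  0.6 -4.1] j [0.18 0.47 0.38 1.5  0.   0.55]
[10, -31, 0, -0.01, -0.02, 0.02, 10, -31, -1, 0.0, 0.0, 0.02, 9, -31, -1, 0.0, 0.0, 0.02, 8, -31, -1, 0.0, 0.0, 0.02, 7, -31, -1, 0.0, 0.0, 0.02, 7, -32, -1, 0.0, 0.0, 0.02, 6, -32, -1, 0.0, 0.0, 0.02]
```

View pics/f6.png

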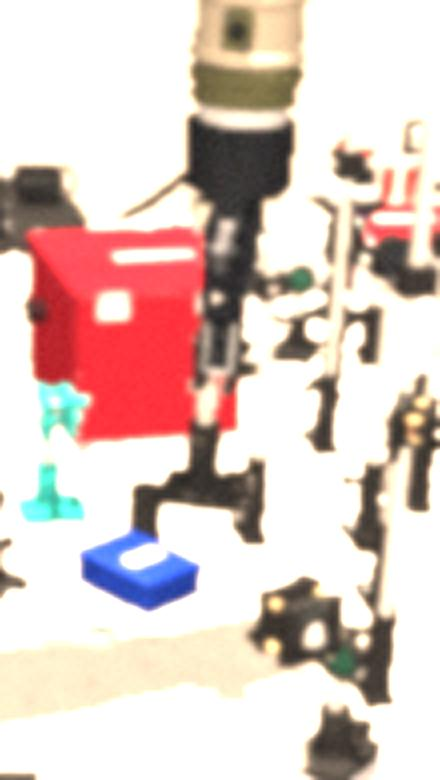

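{"name": "send_rows", "arguments": {"deltas": [10, -31, 0, -0.01, -0.02, 0.02, 10, -31, -1, 0, 0, 0.02, 9, -31, -1, 0, 0, 0.02, 8, -31, -1, 0, 0, 0.02, 7, -31, -1, 0, 0, 0.02, 7, -32, -1, 0, 0, 0.02, 6, -32, -1, 0, 0, 0.02]}}

```text
t: 15.7
tcp_pos: [0.463, 0.0153, 0.2593]
eef_rot: [-0.8, -3.018, 0.006]
force: [0.3, 0.2, -3.6]
finger_gap: 0.044
```

```bash
python3 - <<'E'
from h import *
plan([.42,-0.17,.28],2.2,step=35)
E
```

```text
t 15.7 p [0.463  0.0153 0.2593] yaw 2.624 tilt 0.020 gap 44.0 F [ 0.3  0.2 -3.6] j [-0.14  0.11 -0.15  1.34 -0.    0.38]
[-9, -30, -3, -0.01, -0.02, 0.07, -11, -30, -3, 0.0, 0.0, 0.07, -13, -29, -3, 0.0, 0.0, 0.07, -15, -28, -3, 0.0, 0.0, 0.07, -17, -27, -3, 0.0, 0.0, 0.07, -19, -25, -3, 0.0, 0.0, 0.07]
```

{"name": "send_rows", "arguments": {"deltas": [-9, -30, -4, -0.01, -0.02, 0.07, -11, -30, -4, 0, 0, 0.07, -13, -29, -4, 0, 0, 0.07, -15, -28, -4, 0, 0, 0.07, -17, -27, -4, 0, 0, 0.07, -19, -25, -4, 0, 0, 0.07]}}

```text
t: 16.3
tcp_pos: [0.4075, -0.1729, 0.273]
eef_rot: [-1.434, -2.78, 0.002]
force: [0.7, -0.9, -4.6]
finger_gap: 0.0438
```

```bash
python3 - <<'E'
from h import *
plan([.43,-0.36,.28],1.6,step=35)
E
```

```text
t 16.3 p [ 0.4075 -0.1729  0.273 ] yaw 2.189 tilt 0.014 gap 43.8 F [ 0.7 -0.9 -4.6] j [-0.58  0.06 -0.17  1.36 -0.    0.37]
[-28, -15, -1, -0.01, -0.01, 0.1, -29, -12, -1, 0.0, 0.0, 0.1, -30, -9, -1, 0.0, 0.0, 0.1, -31, -6, -1, 0.0, 0.0, 0.1, -31, -3, -1, 0.0, 0.0, 0.1, -31, 0, -1, 0.0, 0.0, 0.1]
```

{"name": "send_rows", "arguments": {"deltas": [-28, -15, -2, -0.01, -0.01, 0.1, -29, -12, -2, 0, 0, 0.1, -30, -9, -2, 0, 0, 0.1, -31, -6, -2, 0, 0, 0.1, -31, -3, -2, 0, 0, 0.1, -31, 0, -2, 0, 0, 0.1]}}

```text
t: 16.9
tcp_pos: [0.4228, -0.3642, 0.273]
eef_rot: [-2.22, -2.199, -0.003]
force: [1.2, -0.4, -3.9]
finger_gap: 0.0442
```

```bash
python3 - <<'E'
from h import *
plan([.519,-0.403,.25],1.536,step=30)
E
```

```text
t 16.9 p [ 0.4228 -0.3642  0.273 ] yaw 1.562 tilt 0.017 gap 44.2 F [ 1.2 -0.4 -3.9] j [-0.86  0.29  0.11  1.41  0.    0.72]
[-10, 24, 5, -0.01, -0.01, 0.01, -9, 24, 6, 0.0, 0.0, 0.01, -9, 24, 6, 0.0, 0.0, 0.01, -9, 24, 6, 0.0, 0.0, 0.01]
```

{"name": "send_rows", "arguments": {"deltas": [-10, 24, 5, -0.01, -0.01, 0.01, -9, 24, 6, 0, 0, 0.01, -9, 24, 6, 0, 0, 0.01, -9, 24, 6, 0, 0, 0.01]}}

```text
t: 17.3
tcp_pos: [0.5153, -0.4086, 0.2401]
eef_rot: [-2.28, -2.143, -0.0]
force: [-0.7, -0.8, -3.7]
finger_gap: 0.0439
```

```bash
python3 - <<'E'
from h import *
plan([.519,-0.403,.135],1.536,step=30)
E
```

```text
t 17.3 p [ 0.5153 -0.4086  0.2401] yaw 1.509 tilt 0.013 gap 43.9 F [-0.7 -0.8 -3.7] j [-0.79  0.49  0.33  1.43  0.    0.84]
[1, 1, 26, -0.01, -0.01, -0.01, 1, 1, 26, 0.0, 0.0, -0.01, 1, 1, 26, 0.0, 0.0, -0.01, 1, 1, 26, 0.0, 0.0, -0.01]
```

{"name": "send_rows", "arguments": {"deltas": [1, 1, 26, -0.01, -0.01, -0.01, 1, 1, 26, 0, 0, -0.01, 1, 1, 22, 0, 0, -0.01, 1, 1, 16, 0, 0, 0]}}

```text
t: 17.7
tcp_pos: [0.5209, -0.4046, 0.137]
eef_rot: [-2.25, -2.184, 0.001]
force: [-0.0, 0.9, -3.7]
finger_gap: 0.0436
```

```bash
python3 look.py p5; python3 - <<'E'
from h import *
plan([.519,-0.404,.135],1.536,step=30)
i=cv2.imread("pics/side_p5.png")[250:385,260:380]
cv2.imwrite("pics/f6.png",cv2.convertScaleAbs(cv2.resize(i,None,fx=5,fy=5,interpolation=cv2.INTER_CUBIC),alpha=2))
E
```

```text
tcp [ 0.5196 -0.4033  0.1354] side [324.  304.9] top [425.3 205.3]
t 17.8 p [ 0.5196 -0.4033  0.1354] yaw 1.541 tilt 0.011 gap 44.1 F [-0.   0.3 -4. ] j [-0.78  0.52  0.13  1.19 -0.    0.82]
[np.float64(-0.8), np.float64(-0.6), np.float64(0.4), -0.01, -0.01, 0.0]
```

View pics/f6.png

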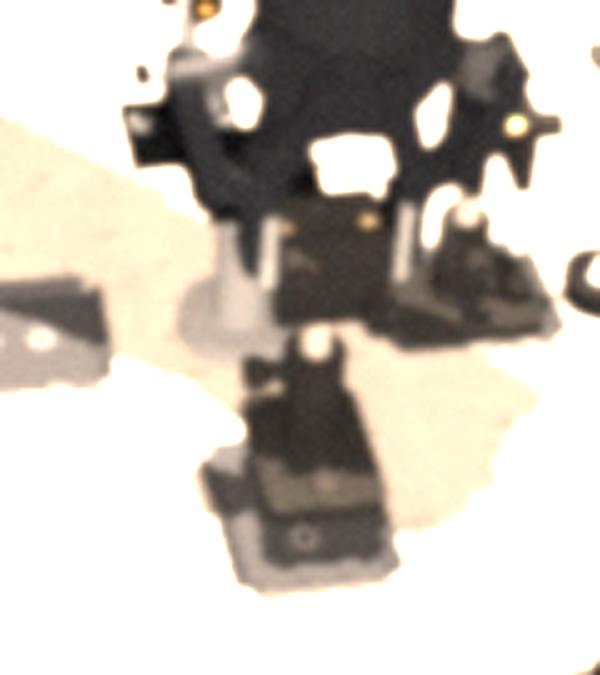

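```bash
python3 - <<'E'
from h import *
P=np.array([onz("side",260+p[0]/5-.4,250+p[1]/5-.4,.040) for p in [(245,400),(347,390),(382,508),(258,515)]]);print(P,P.mean(0))
P=np.array([onz("side",185+p[0]/3.7-.4,220+p[1]/3.7-.4,.008) for p in [(428,450),(528,431),(577,530),(462,552)]]);print(P,P.mean(0))
E
```

```text
[[ 0.50333764 -0.36775775  0.04      ]
 [ 0.54746975 -0.36839645  0.04      ]
 [ 0.54293601 -0.43554711  0.04      ]
 [ 0.49308899 -0.43166963  0.04      ]] [ 0.5217081  -0.40084274  0.04      ]
[[ 0.48732604 -0.36663647  0.008     ]
 [ 0.54857113 -0.36052198  0.008     ]
 [ 0.55468703 -0.43800175  0.008     ]
 [ 0.48862578 -0.44349903  0.008     ]] [ 0.51980249 -0.40216481  0.008     ]
```

```bash
python3 - <<'E'
from h import *
plan([.518,-0.404,.118],1.61,step=10)
E
```

```text
t 17.8 p [ 0.5196 -0.4033  0.1354] yaw 1.541 tilt 0.011 gap 44.1 F [-0.   0.3 -4. ] j [-0.78  0.52  0.13  1.19 -0.    0.82]
[np.float64(-0.5), np.float64(-0.7), np.float64(8.7), -0.01, -0.01, -0.03, np.float64(-0.4), np.float64(-0.8), np.float64(8.7), 0.0, 0.0, -0.03]
```

{"name": "send_rows", "arguments": {"deltas": [-0.5, -0.7, 8, -0.01, -0.01, -0.035, -0.5, -0.8, 8, 0, 0, -0.035, 0, 0, 0, 0, 0, 0]}}

```text
t: 18.1
tcp_pos: [0.5171, -0.4035, 0.1175]
eef_rot: [2.174, 2.267, -0.001]
force: [0.2, 0.1, -4.0]
finger_gap: 0.0435
```

{"name": "send_rows", "arguments": {"deltas": [0, 0, 5, 0, 0, 0, 0, 0, 3, 0, 0, 0, 0, 0, 0, 0, 0, 0]}}

```text
t: 18.4
tcp_pos: [0.5174, -0.4041, 0.1104]
eef_rot: [2.175, 2.264, -0.001]
force: [-0.0, -0.1, -2.8]
finger_gap: 0.0437
```

```bash
python3 look.py p6; python3 - <<'E'
from h import *
plan([.518,-0.404,.118],1.61,step=10)
i=cv2.imread("pics/side_p6.png")[250:385,260:380]
cv2.imwrite("pics/f6.png",cv2.convertScaleAbs(cv2.resize(i,None,fx=5,fy=5,interpolation=cv2.INTER_CUBIC),alpha=2.6))
E
```

```text
tcp [ 0.5176 -0.4042  0.1108] side [322.2 314.9] top [423.5 207.5]
t 18.5 p [ 0.5176 -0.4042  0.1108] yaw 1.611 tilt 0.003 gap 44.0 F [-1.1  0.6 -4.4] j [-0.78  0.52  0.06  1.11 -0.    0.75]
[np.float64(0.2), np.float64(0.4), np.float64(-7.2), 0.0, 0.0, 0.0]
```

View pics/f6.png

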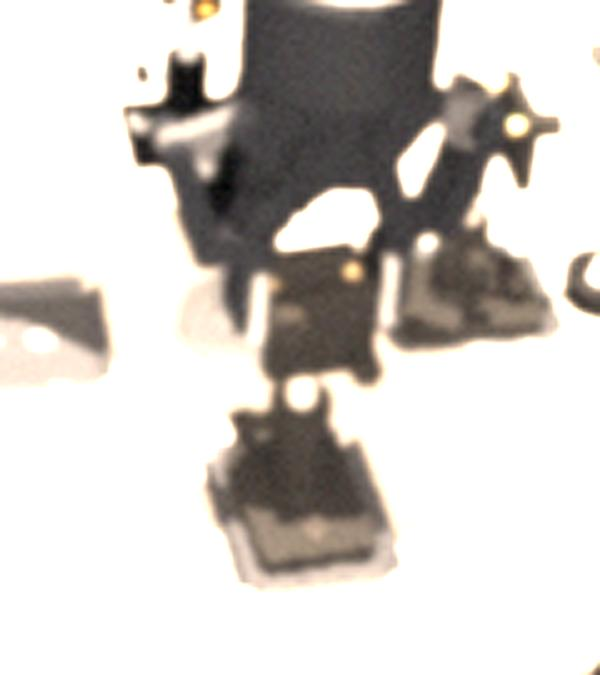

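{"name": "send_rows", "arguments": {"deltas": [0, 0, 2.5, 0, 0, 0, 0, 0, 2, 0, 0, 0, 0, 0, 0, 0, 0, 0]}}

```text
t: 18.8
tcp_pos: [0.5185, -0.4053, 0.1091]
eef_rot: [2.172, 2.26, -0.002]
force: [0.2, 0.1, -3.5]
finger_gap: 0.0441
```

{"name": "send_rows", "arguments": {"deltas": [0, 0, 2, 0, 0, 0, 0, 0, 0, 0, 0, 0]}}

```text
t: 19.0
tcp_pos: [0.5192, -0.4062, 0.1088]
eef_rot: [2.17, 2.258, -0.003]
force: [0.6, -0.7, -3.3]
finger_gap: 0.0438
```

{"name": "send_rows", "arguments": {"deltas": [0, 0, 2, 0, 0, 0, 0, 0, 2, 0, 0, 0]}}

```text
t: 19.2
tcp_pos: [0.5197, -0.4073, 0.1084]
eef_rot: [2.167, 2.255, -0.005]
force: [-4.1, 4.0, 12.0]
finger_gap: 0.044
```

{"name": "send_rows", "arguments": {"deltas": [0, 0, 2, 0, 0, 0, 0, 0, 2, 0, 0, 0]}}

```text
t: 19.4
tcp_pos: [0.5196, -0.4071, 0.1085]
eef_rot: [2.165, 2.253, -0.006]
force: [-2.7, 3.7, 11.4]
finger_gap: 0.0439
```

```bash
python3 look.py p7; python3 - <<'E'
from h import *
plan([.518,-0.404,.118],1.61,step=10)
i=cv2.imread("pics/side_p7.png")[250:385,260:380]
cv2.imwrite("pics/f6.png",cv2.convertScaleAbs(cv2.resize(i,None,fx=5,fy=5,interpolation=cv2.INTER_CUBIC),alpha=2.6))
E
```

```text
tcp [ 0.5196 -0.4071  0.1085] side [323.5 316.7] top [424.1 207.1]
t 19.5 p [ 0.5196 -0.4071  0.1085] yaw 1.611 tilt 0.017 gap 43.9 F [-2.6  3.6 10.1] j [-0.78  0.52  0.05  1.09 -0.    0.75]
[np.float64(1.5), np.float64(-0.7), np.float64(-4.8), 0.01, 0.01, 0.0, np.float64(1.6), np.float64(-0.7), np.float64(-4.8), 0.0, 0.0, 0.0]
```

View pics/f6.png

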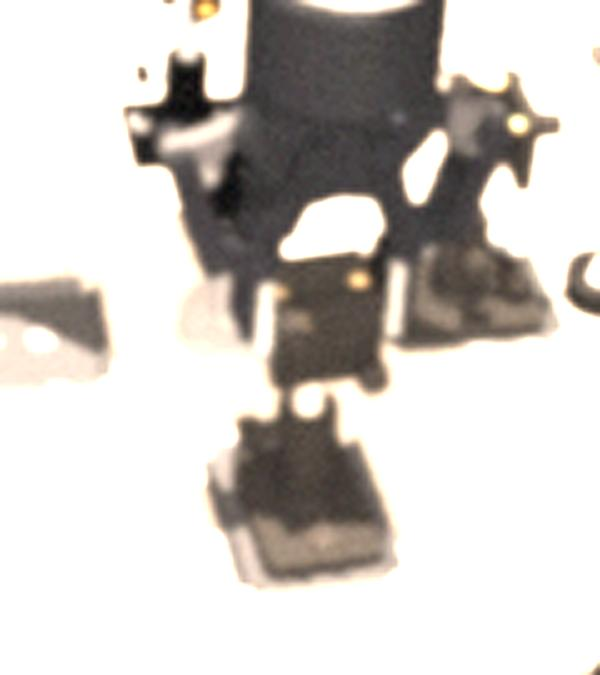

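{"name": "send_rows", "arguments": {"deltas": [2, -2, 0, 0.01, 0.01, 0]}}

```text
t: 19.6
tcp_pos: [0.5177, -0.4051, 0.1091]
eef_rot: [2.174, 2.263, -0.006]
force: [-0.4, 0.2, -3.5]
finger_gap: 0.0441
```

{"name": "send_rows", "arguments": {"deltas": [0, 0, 0, 0, 0, 0, 0, 0, 0, 0, 0, 0, 0, 0, 0, 0, 0, 0, 0, 0, 0, 0, 0, 0, 0, 0, 0, 0, 0, 0], "claw": 80}}

```text
t: 20.1
tcp_pos: [0.5185, -0.4059, 0.1086]
eef_rot: [2.174, 2.262, -0.006]
force: [0.8, -0.0, 0.6]
finger_gap: 0.0799
```

{"name": "send_rows", "arguments": {"deltas": [0, 0, -15, 0, 0, 0, 0, 0, -25, 0, 0, 0, 0, 0, -40, 0, 0, 0, 0, 0, -40, 0, 0, 0, 0, 0, -40, 0, 0, 0]}}

```text
t: 20.6
tcp_pos: [0.5154, -0.4022, 0.2644]
eef_rot: [-2.169, -2.256, 0.005]
force: [0.7, -1.1, -0.0]
finger_gap: 0.0803
```

```bash
python3 look.py p8; python3 - <<'E'
from h import *
plan([.43,-0.36,.28],1.9,step=35)
i=cv2.imread("pics/side_p8.png")[250:385,260:380]
cv2.imwrite("pics/f6.png",cv2.convertScaleAbs(cv2.resize(i,None,fx=5,fy=5,interpolation=cv2.INTER_CUBIC),alpha=2.6))
E
```

```text
tcp [ 0.5176 -0.4043  0.2703] side [328.8 247.3] top [439.  196.2]
t 20.7 p [ 0.5176 -0.4043  0.2703] yaw 1.610 tilt 0.003 gap 79.9 F [ 1.  -0.6  0.3] j [-0.78  0.48  0.39  1.48 -0.    0.75]
[16, -29, -3, 0.0, 0.0, -0.1, 19, -27, -3, 0.0, 0.0, -0.1, 21, -25, -3, 0.0, 0.0, -0.1]
```

View pics/f6.png

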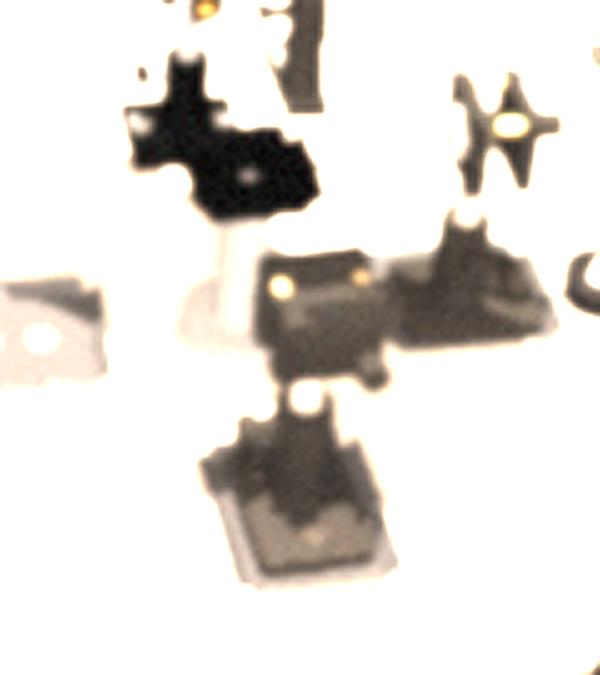

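```bash
python3 - <<'E'
from h import *
print(proj("side",[.670,.039,.106]),"obs 335.6 204.8", proj("top",[.670,.039,.123]))
print(onz("side",335.6,204.8,.106))
for z in(0,):
  for p in [(545,467),(600,515),(658,450)]: print(onz("side",240+p[0]/6.3-.4,160+p[1]/6.3-.4,z))
i=cv2.imread("pics/top_p8.png")[150:190,265:310]
cv2.imwrite("pics/f6.png",cv2.convertScaleAbs(cv2.resize(i,None,fx=12,fy=12,interpolation=cv2.INTER_CUBIC),alpha=2.4))
i=cv2.imread("pics/side_p8.png")[180:250,300:350]
cv2.imwrite("pics/f7.png",cv2.convertScaleAbs(cv2.resize(i,None,fx=8,fy=8,interpolation=cv2.INTER_CUBIC),alpha=1.6))
E
```

```text
[333.50643114 204.80622912] obs 335.6 204.8 [287.67678568 160.50411168]
[0.67587693 0.03804267 0.106     ]
[0.66197396 0.05651408 0.        ]
[0.67584964 0.01295129 0.        ]
[0.71916569 0.06367041 0.        ]
```

View pics/f6.png

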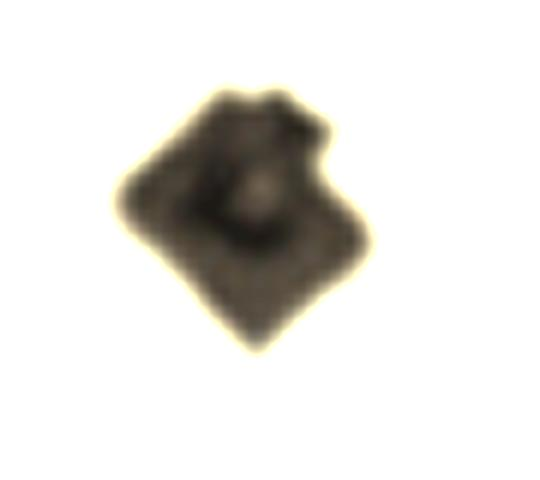

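View pics/f7.png

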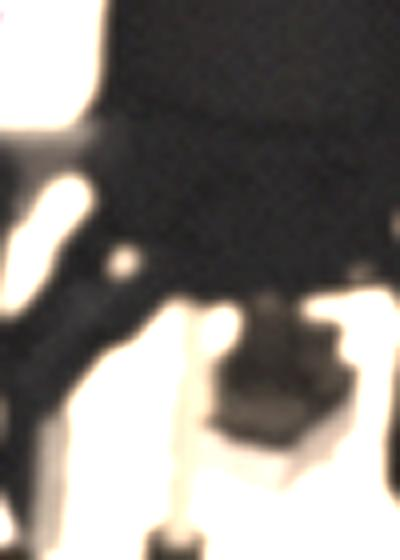

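```bash
python3 - <<'E'
from h import *
print(onz("top",286.25,162.5,.106))
t=lambda x,y,z:onz("top",265+x/12-.46,150+y/12-.46,z)
P=np.array([t(115,200,.029),t(258,350,.029),t(370,240,.029),t(227,90,.029)]);print(P,P.mean(0))
for a,b in zip(P,P[1:]): print(np.degrees(np.arctan2(*(b-a)[1::-1])),np.linalg.norm(b-a))
E
```

```text
[0.66823579 0.04371588 0.106     ]
[[0.67843153 0.08572884 0.029     ]
 [0.63358276 0.04379167 0.029     ]
 [0.66692107 0.01147805 0.029     ]
 [0.71212991 0.05340439 0.029     ]] [0.67276632 0.04860074 0.029     ]
-136.92150301468385 0.06140145474139231
-44.10579654625871 0.04642857675879349
42.8426067594105 0.061657572277015814
```

{"name": "send_rows", "arguments": {"deltas": [16, -29, -3, 0, 0, -0.1, 19, -27, -3, 0, 0, -0.1, 21, -25, -3, 0, 0, -0.1]}}

```text
t: 21.0
tcp_pos: [0.4303, -0.3614, 0.2761]
eef_rot: [1.799, 2.576, -0.005]
force: [0.2, 0.3, 0.2]
finger_gap: 0.0801
```

```bash
python3 - <<'E'
from h import *
plan([.46,-0.02,.285],-2.8,step=42)
E
```

```text
t 21.0 p [ 0.4303 -0.3614  0.2761] yaw 1.922 tilt 0.003 gap 80.1 F [0.2 0.3 0.2] j [-0.84  0.28  0.11  1.4  -0.    0.38]
[26, 12, -1, 0.0, 0.0, -0.13, 24, 15, -1, 0.0, 0.0, -0.13, 22, 18, -1, 0.0, 0.0, -0.13, 19, 21, -1, 0.0, 0.0, -0.13, 16, 23, -1, 0.0, 0.0, -0.13, 13, 25, -1, 0.0, 0.0, -0.13, 10, 27, -1, 0.0, 0.0, -0.13, 6, 28, -1, 0.0, 0.0, -0.13]
[3, 28, -1, 0.0, 0.0, -0.13, -1, 29, -1, 0.0, 0.0, -0.13, -5, 28, -1, 0.0, 0.0, -0.13, -8, 27, -1, 0.0, 0.0, -0.13]
```

{"name": "send_rows", "arguments": {"deltas": [26, 12, -1, 0, 0, -0.13, 24, 15, -1, 0, 0, -0.13, 22, 18, -1, 0, 0, -0.13, 19, 21, -1, 0, 0, -0.13, 16, 23, -1, 0, 0, -0.13, 13, 25, -1, 0, 0, -0.13, 10, 27, -1, 0, 0, -0.13, 6, 28, -1, 0, 0, -0.13]}}

```text
t: 21.8
tcp_pos: [0.4412, -0.1279, 0.2802]
eef_rot: [-0.228, -3.13, 0.004]
force: [-0.1, -0.6, 0.3]
finger_gap: 0.0801
```

{"name": "send_rows", "arguments": {"deltas": [3, 28, -1, 0, 0, -0.13, -1, 29, -1, 0, 0, -0.13, -5, 28, -1, 0, 0, -0.13, -8, 27, -1, 0, 0, -0.13]}}

```text
t: 22.2
tcp_pos: [0.4448, -0.0094, 0.2822]
eef_rot: [0.618, -3.076, 0.002]
force: [0.3, -0.3, -0.8]
finger_gap: 0.0801
```

```bash
python3 - <<'E'
from h import *
plan([.671,0.039,.25],-2.38,step=38)
E
```

```text
t 22.2 p [ 0.4448 -0.0094  0.2822] yaw -2.745 tilt 0.004 gap 80.1 F [ 0.3 -0.3 -0.8] j [-0.2   0.05 -0.15  1.37 -0.   -0.6 ]
[-32, -6, 4, 0.0, 0.0, -0.05, -32, -8, 5, 0.0, 0.0, -0.05, -32, -9, 5, 0.0, 0.0, -0.05, -31, -11, 5, 0.0, 0.0, -0.05, -31, -13, 5, 0.0, 0.0, -0.05, -30, -14, 5, 0.0, 0.0, -0.05, -29, -16, 5, 0.0, 0.0, -0.05]
```

{"name": "send_rows", "arguments": {"deltas": [-32, -6, 4, 0, 0, -0.05, -32, -8, 5, 0, 0, -0.05, -32, -9, 5, 0, 0, -0.05, -31, -11, 5, 0, 0, -0.05, -31, -13, 5, 0, 0, -0.05, -30, -14, 5, 0, 0, -0.05, -29, -16, 5, 0, 0, -0.05], "claw": 85}}

```text
t: 22.9
tcp_pos: [0.6741, 0.0475, 0.245]
eef_rot: [1.178, -2.909, 0.001]
force: [0.3, -0.6, 0.8]
finger_gap: 0.0852
```

```bash
python3 look.py l1; python3 - <<'E'
from h import *
plan([.671,0.039,.15],-2.38,step=25)
E
```

```text
tcp [0.6754 0.0478 0.2412] side [338.9 158.8] top [285.1 147.1]
t 23.0 p [0.6754 0.0478 0.2412] yaw -2.373 tilt 0.006 gap 85.1 F [ 0.1 -0.2 -0.1] j [-0.05  0.53  0.4   1.44 -0.   -0.82]
[2, -1, 23, 0.0, -0.01, 0.0, 2, -1, 23, 0.0, 0.0, 0.0, 2, -1, 23, 0.0, 0.0, 0.0, 2, -1, 23, 0.0, 0.0, 0.0]
```

View pics/side_l1.png

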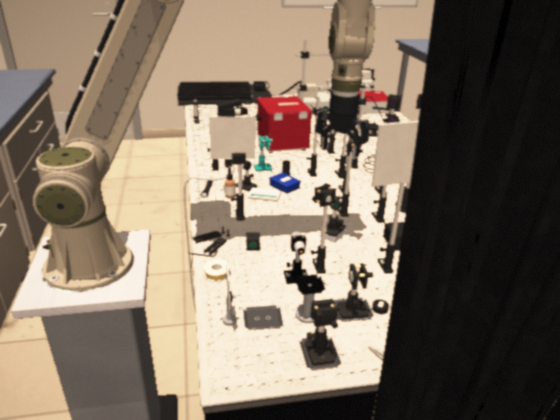

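{"name": "send_rows", "arguments": {"deltas": [2, -1, 23, 0, -0.01, 0, 2, -1, 23, 0, 0, 0, 2, -1, 23, 0, 0, 0, 2, -1, 23, 0, 0, 0]}}

```text
t: 23.4
tcp_pos: [0.6735, 0.0397, 0.1476]
eef_rot: [-1.174, 2.906, 0.004]
force: [-0.1, 0.3, 0.1]
finger_gap: 0.0854
```

```bash
python3 look.py l2; python3 - <<'E'
from h import *
plan([.671,0.039,.087],-2.38,step=22)
i=cv2.imread("pics/side_l2.png")[130:240,290:390]
cv2.imwrite("pics/f7.png",cv2.convertScaleAbs(cv2.resize(i,None,fx=6,fy=6,interpolation=cv2.INTER_CUBIC),alpha=2))
E
```

```text
tcp [0.671  0.0396 0.1446] side [335.  192.4] top [287.5 158.2]
t 23.5 p [0.671  0.0396 0.1446] yaw -2.374 tilt 0.006 gap 84.6 F [-1.2 -0.6 -1.3] j [-0.06  0.54  0.17  1.21  0.01 -0.83]
[0, 0, 19, 0.01, 0.0, 0.0, 0, 0, 19, 0.0, 0.0, 0.0, 0, 0, 19, 0.0, 0.0, 0.0]
```

View pics/f7.png

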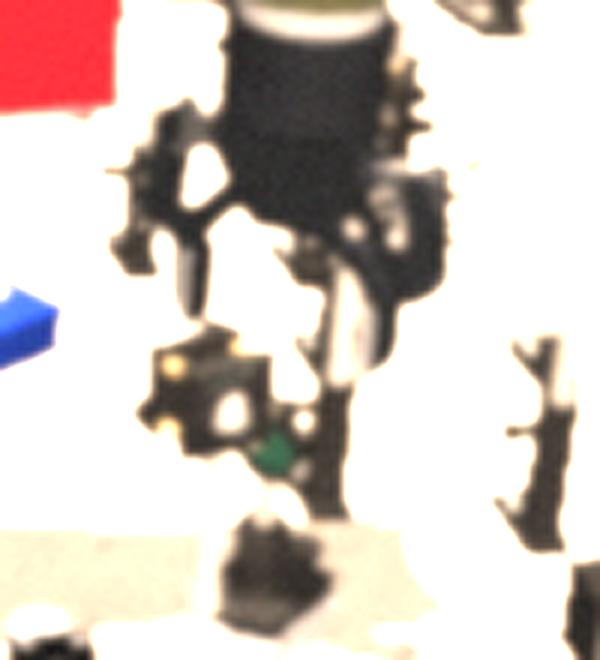

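{"name": "send_rows", "arguments": {"deltas": [0, 0, 19, 0.01, 0, 0, 0, 0, 19, 0, 0, 0, 0, 0, 18, 0, 0, 0]}}

```text
t: 23.8
tcp_pos: [0.6733, 0.0392, 0.0938]
eef_rot: [-1.17, 2.903, -0.012]
force: [1.0, -0.9, 0.3]
finger_gap: 0.0852
```

```bash
python3 look.py l3; python3 - <<'E'
from h import *
plan([.671,0.039,.085],-2.38,step=22)
i=cv2.imread("pics/side_l3.png")[130:240,290:390]
cv2.imwrite("pics/f7.png",cv2.convertScaleAbs(cv2.resize(i,None,fx=6,fy=6,interpolation=cv2.INTER_CUBIC),alpha=2))
E
```

```text
tcp [0.6712 0.0394 0.0914] side [333.4 209.3] top [287.5 163. ]
t 23.9 p [0.6712 0.0394 0.0914] yaw -2.375 tilt 0.009 gap 85.3 F [-1.4  0.9  0.3] j [-0.06  0.56  0.08  1.08 -0.   -0.83]
[np.float64(0.4), np.float64(-0.1), np.float64(6.4), -0.01, 0.0, 0.0]
```

View pics/f7.png

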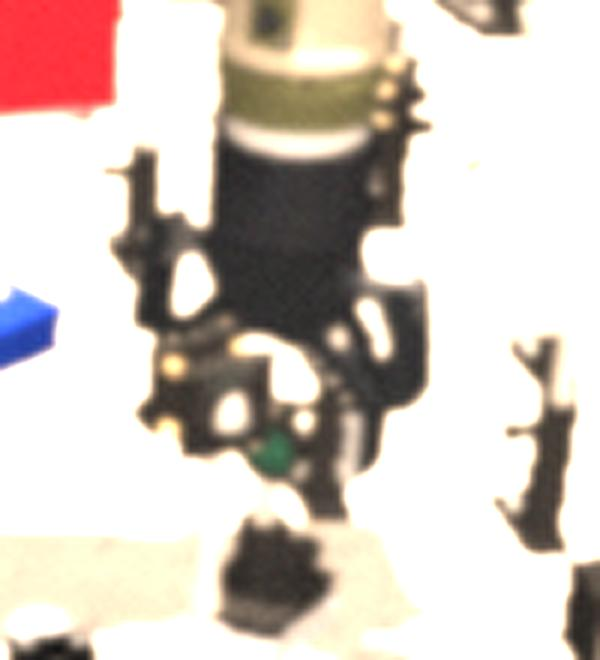

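{"name": "send_rows", "arguments": {"deltas": [0, 0, 7, -0.01, 0, 0]}}

```text
t: 24.0
tcp_pos: [0.6722, 0.0396, 0.0867]
eef_rot: [-1.173, 2.908, 0.005]
force: [0.2, -0.5, 0.1]
finger_gap: 0.0849
```

{"name": "send_rows", "arguments": {"deltas": [0, 0, 0, 0, 0, 0, 0, 0, 0, 0, 0, 0, 0, 0, 0, 0, 0, 0, 0, 0, 0, 0, 0, 0, 0, 0, 0, 0, 0, 0, 0, 0, 0, 0, 0, 0], "claw": 20, "squeeze": 70}}

```text
t: 24.6
tcp_pos: [0.6736, 0.0393, 0.09]
eef_rot: [-1.171, 2.905, 0.004]
force: [0.1, -0.3, -2.9]
finger_gap: 0.0311
```

```bash
python3 look.py l4; python3 - <<'E'
from h import *
plan([.671,0.039,.1],-2.38,step=22)
i=cv2.imread("pics/side_l4.png")[130:240,290:390]
cv2.imwrite("pics/f7.png",cv2.convertScaleAbs(cv2.resize(i,None,fx=6,fy=6,interpolation=cv2.INTER_CUBIC),alpha=2))
E
```

```text
tcp [0.6736 0.0394 0.09  ] side [334.2 209.7] top [287.5 162.5]
t 24.7 p [0.6736 0.0394 0.09  ] yaw -2.375 tilt 0.009 gap 31.2 F [-0.4  0.8 -0.4] j [-0.06  0.57  0.08  1.08  0.01 -0.83]
[np.float64(2.0), np.float64(1.5), np.float64(-10.1), 0.0, 0.01, 0.0]
```

View pics/f7.png

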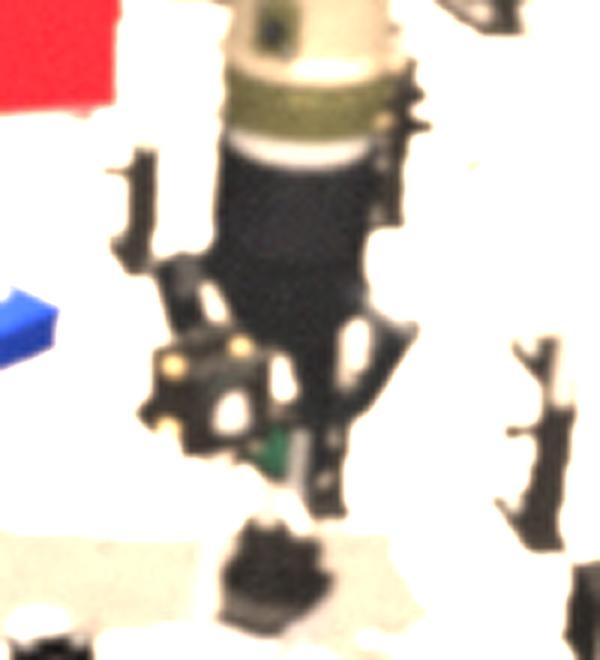

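{"name": "send_rows", "arguments": {"deltas": [0, 0, -5, 0, 0, 0, 0, 0, -8, 0, 0, 0, 0, 0, -8, 0, 0, 0]}}

```text
t: 25.0
tcp_pos: [0.671, 0.0393, 0.1088]
eef_rot: [-1.173, 2.911, 0.008]
force: [0.4, 0.7, -5.4]
finger_gap: 0.031
```

```bash
python3 look.py l5; python3 - <<'E'
from h import *
plan([.671,0.039,.1],-2.38,step=22)
i=cv2.imread("pics/side_l5.png")[130:240,290:390]
cv2.imwrite("pics/f7.png",cv2.convertScaleAbs(cv2.resize(i,None,fx=6,fy=6,interpolation=cv2.INTER_CUBIC),alpha=2))
E
```

```text
tcp [0.6722 0.0392 0.1104] side [334.4 203.3] top [287.6 161. ]
t 25.1 p [0.6722 0.0392 0.1104] yaw -2.376 tilt 0.007 gap 30.6 F [ 1.6 -0.  -4.7] j [-0.06  0.55  0.11  1.13  0.01 -0.83]
[np.float64(1.1), np.float64(0.7), np.float64(10.4), 0.0, 0.01, 0.0]
```

View pics/f7.png

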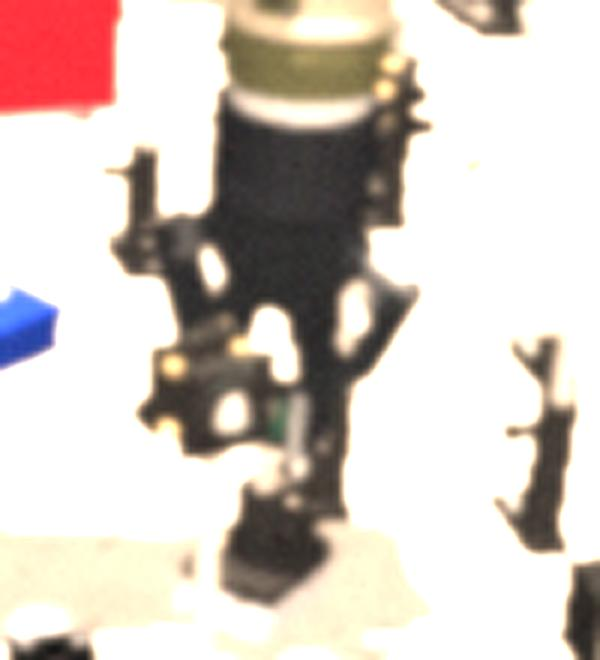

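{"name": "send_rows", "arguments": {"deltas": [0, 0, -15, 0, 0.01, 0, 0, 0, -22, 0, 0, 0, 0, 0, -25, 0, 0, 0, 0, 0, -25, 0, 0, 0, 0, 0, -25, 0, 0, 0, 0, 0, -25, 0, 0, 0, 0, 0, -10, 0, 0, 0]}}

```text
t: 25.8
tcp_pos: [0.6708, 0.0393, 0.2593]
eef_rot: [1.17, -2.905, -0.004]
force: [0.9, -0.0, -4.9]
finger_gap: 0.0312
```

```bash
python3 - <<'E'
from h import *
plan([.45,0.01,.265],-2.8,step=33)
E
```

```text
t 25.8 p [0.6708 0.0393 0.2593] yaw -2.376 tilt 0.010 gap 31.2 F [ 0.9 -0.  -4.9] j [-0.06  0.52  0.43  1.49 -0.   -0.83]
[26, 19, 0, 0.01, -0.01, 0.06, 27, 17, -1, 0.0, 0.0, 0.06, 28, 16, -1, 0.0, 0.0, 0.06, 29, 14, -1, 0.0, 0.0, 0.06, 29, 12, -1, 0.0, 0.0, 0.06, 30, 10, -1, 0.0, 0.0, 0.06, 31, 8, -1, 0.0, 0.0, 0.06]
```

{"name": "send_rows", "arguments": {"deltas": [26, 19, 0, 0.01, -0.01, 0.06, 27, 17, -1, 0, 0, 0.06, 28, 16, -1, 0, 0, 0.06, 29, 14, -1, 0, 0, 0.06, 29, 12, -1, 0, 0, 0.06, 30, 10, -1, 0, 0, 0.06, 31, 8, -1, 0, 0, 0.06]}}

```text
t: 26.5
tcp_pos: [0.4459, 0.0091, 0.2581]
eef_rot: [-0.516, 3.095, -0.003]
force: [0.0, -0.1, -3.9]
finger_gap: 0.0309
```

```bash
python3 - <<'E'
from h import *
plan([.415,-0.18,.265],3.107,step=33)
E
```

```text
t 26.5 p [0.4459 0.0091 0.2581] yaw -2.811 tilt 0.005 gap 30.9 F [ 0.  -0.1 -3.9] j [-0.16  0.05 -0.21  1.3  -0.   -0.49]
[15, -28, -1, 0.0, 0.0, 0.06, 13, -29, -1, 0.0, 0.0, 0.06, 12, -30, -1, 0.0, 0.0, 0.06, 10, -30, -1, 0.0, 0.0, 0.06, 8, -31, -1, 0.0, 0.0, 0.06, 6, -31, -1, 0.0, 0.0, 0.06]
```

{"name": "send_rows", "arguments": {"deltas": [15, -28, -1, 0, 0, 0.06, 13, -29, -1, 0, 0, 0.06, 12, -30, -1, 0, 0, 0.06, 10, -30, -1, 0, 0, 0.06, 8, -31, -1, 0, 0, 0.06, 6, -31, -1, 0, 0, 0.06]}}

```text
t: 27.1
tcp_pos: [0.4054, -0.1804, 0.2623]
eef_rot: [0.058, 3.139, 0.001]
force: [0.2, 0.3, -5.6]
finger_gap: 0.0307
```

```bash
python3 - <<'E'
from h import *
plan([.415,-0.281,.25],3.107,step=30)
E
```

```text
t 27.1 p [ 0.4054 -0.1804  0.2623] yaw 3.104 tilt 0.002 gap 30.7 F [ 0.2  0.3 -5.6] j [-0.6   0.05 -0.2   1.32  0.   -0.56]
[-3, -25, 3, 0.0, 0.0, 0.0, -3, -25, 3, 0.0, 0.0, 0.0, -3, -25, 3, 0.0, 0.0, 0.0, -3, -25, 3, 0.0, 0.0, 0.0]
```

{"name": "send_rows", "arguments": {"deltas": [-3, -25, 3, 0, 0, 0, -3, -25, 3, 0, 0, 0, -3, -25, 3, 0, 0, 0, -3, -24, 3, 0, 0, 0]}}

```text
t: 27.5
tcp_pos: [0.4112, -0.2845, 0.2489]
eef_rot: [0.066, 3.139, 0.001]
force: [0.7, -0.2, -5.4]
finger_gap: 0.0311
```

```bash
python3 - <<'E'
from h import *
plan([.415,-0.281,.135],3.107,step=27)
E
```

```text
t 27.5 p [ 0.4112 -0.2845  0.2489] yaw 3.100 tilt 0.002 gap 31.1 F [ 0.7 -0.2 -5.4] j [-0.77  0.16 -0.11  1.3   0.   -0.73]
[-1, 1, 23, 0.0, 0.0, 0.0, -1, 1, 23, 0.0, 0.0, 0.0, -1, 1, 23, 0.0, 0.0, 0.0, -1, 1, 23, 0.0, 0.0, 0.0, -1, 1, 23, 0.0, 0.0, 0.0]
```

{"name": "send_rows", "arguments": {"deltas": [-1, 1, 23, 0, 0, 0, -1, 1, 23, 0, 0, 0, -1, 1, 23, 0, 0, 0, -1, 1, 23, 0, 0, 0, 0, 0, 18, 0, 0, 0]}}

```text
t: 28.0
tcp_pos: [0.4162, -0.2863, 0.1349]
eef_rot: [0.076, 3.135, -0.006]
force: [-1.1, 0.2, -4.8]
finger_gap: 0.031
```

```bash
python3 look.py l6; python3 - <<'E'
from h import *
plan([.415,-0.281,.135],3.107,step=27)
i=cv2.imread("pics/side_l6.png")[235:345,210:330]
cv2.imwrite("pics/f7.png",cv2.convertScaleAbs(cv2.resize(i,None,fx=6,fy=6,interpolation=cv2.INTER_CUBIC),alpha=1.9))
E
```

```text
tcp [ 0.4147 -0.285   0.1336] side [261.2 273.9] top [389.5 237.5]
t 28.1 p [ 0.4147 -0.285   0.1336] yaw 3.093 tilt 0.002 gap 31.3 F [-0.3  0.4 -4.7] j [-0.76  0.23 -0.32  1.03  0.   -0.71]
[np.float64(-0.1), np.float64(4.0), np.float64(-1.4), 0.0, 0.0, -0.01]
```

View pics/f7.png

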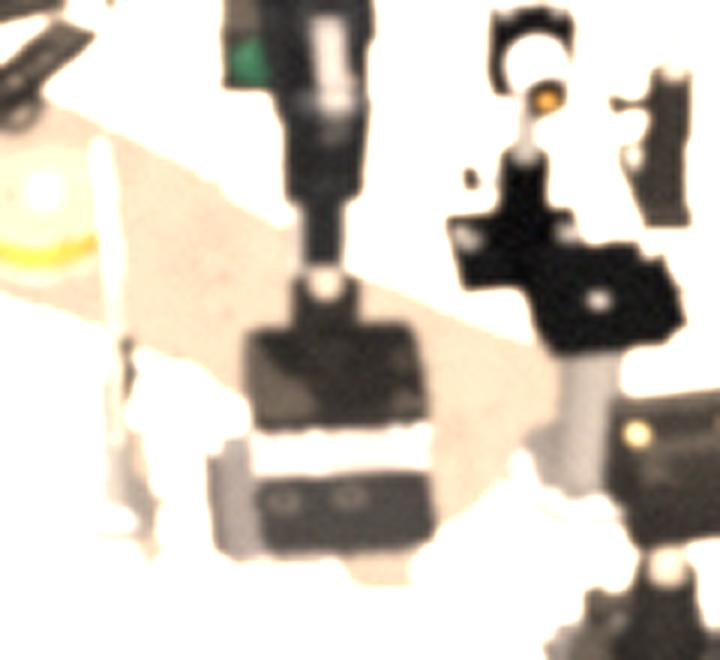

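```bash
python3 - <<'E'
from h import *
f=lambda x,y,z:onz("side",210+x/6-.42,235+y/6-.42,z)
print("riser front",f(252,477,.0436),f(431,470,.0436)); 
print("black foot top back",f(247,328,.0726),f(413,322,.0726))
print("tray",f(213,455,.008),f(222,556,.008),f(435,545,.008))
s=lambda x,y:onz("side",185+x/3.7-.4,220+y/3.7-.4,.008)
P=np.array([s(219,328),s(340,318),s(360,396),s(230,406)]);print(P,P.mean(0))
E
```

```text
riser front [ 0.3910394  -0.30623612  0.0436    ] [ 0.45576943 -0.31218724  0.0436    ]
black foot top back [ 0.39590187 -0.25737402  0.0726    ] [ 0.45750729 -0.26293444  0.0726    ]
tray [ 0.38331647 -0.25193224  0.008     ] [ 0.37972927 -0.3073097   0.008     ] [ 0.45813775 -0.31334084  0.008     ]
[[ 0.38129272 -0.24406907  0.008     ]
 [ 0.45785921 -0.24598237  0.008     ]
 [ 0.45700847 -0.31705935  0.008     ]
 [ 0.37929935 -0.31383017  0.008     ]] [ 0.41886494 -0.28023524  0.008     ]
```

```bash
python3 - <<'E'
from h import *
plan([.410,-0.2805,.118],3.107,step=9)
E
```

```text
t 28.1 p [ 0.4147 -0.285   0.1336] yaw 3.093 tilt 0.002 gap 31.3 F [-0.3  0.4 -4.7] j [-0.76  0.23 -0.32  1.03  0.   -0.71]
[np.float64(2.5), np.float64(2.1), np.float64(7.8), 0.0, 0.0, -0.01, np.float64(2.5), np.float64(2.2), np.float64(7.8), 0.0, 0.0, -0.01]
```

{"name": "send_rows", "arguments": {"deltas": [2.5, 2, 8, 0, 0, -0.01, 2.5, 2, 8, 0, 0, -0.01, 0, 0, 5, 0, 0, 0]}}

```text
t: 28.4
tcp_pos: [0.4106, -0.2814, 0.1134]
eef_rot: [0.041, 3.137, -0.005]
force: [0.1, 0.2, -4.9]
finger_gap: 0.0313
```

```bash
python3 look.py l7; python3 - <<'E'
from h import *
plan([.410,-0.281,.11],3.107,step=27)
i=cv2.imread("pics/side_l7.png")[235:345,210:330]
cv2.imwrite("pics/f7.png",cv2.convertScaleAbs(cv2.resize(i,None,fx=6,fy=6,interpolation=cv2.INTER_CUBIC),alpha=1.9))
E
```

```text
tcp [ 0.4105 -0.2814  0.1132] side [259.  280.7] top [387.1 239.7]
t 28.5 p [ 0.4105 -0.2814  0.1132] yaw 3.115 tilt 0.005 gap 30.9 F [ 0.  -0.4 -5.2] j [-0.76  0.23 -0.36  0.97  0.   -0.74]
[np.float64(0.5), np.float64(0.4), np.float64(3.2), 0.0, 0.0, 0.01]
```

View pics/f7.png

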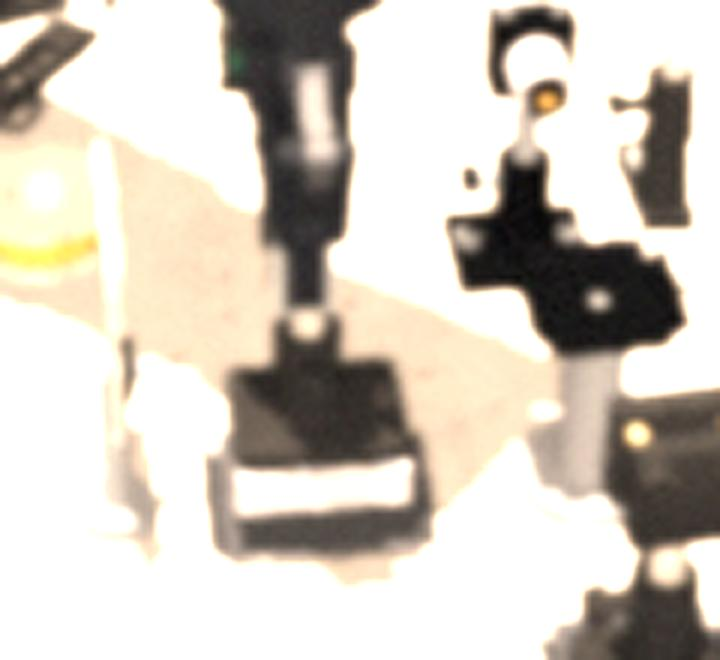

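```bash
python3 - <<'E'
from h import *
f=lambda x,y,z:onz("side",210+x/6-.42,235+y/6-.42,z)
print("riser front",f(238,516,.0232),f(413,505,.0232)); 
print("tray front",f(228,555,.008),f(435,545,.008))
E
```

```text
riser front [ 0.38620205 -0.3035886   0.0232    ] [ 0.45057177 -0.30737403  0.0232    ]
tray front [ 0.38197002 -0.30711971  0.008     ] [ 0.45813775 -0.31334084  0.008     ]
```

{"name": "send_rows", "arguments": {"deltas": [0, 0, 6, 0, 0, 0, 0, 0, 6, 0, 0, 0, 0, 0, 4, 0, 0, 0]}}

```text
t: 28.8
tcp_pos: [0.4119, -0.2827, 0.0979]
eef_rot: [0.042, 3.134, -0.009]
force: [-0.0, 0.2, -5.3]
finger_gap: 0.031
```

{"name": "send_rows", "arguments": {"deltas": [0, 0, 3, 0, 0, 0, 0, 0, 2, 0, 0, 0]}}

```text
t: 29.0
tcp_pos: [0.4131, -0.2828, 0.0934]
eef_rot: [0.042, 3.132, -0.008]
force: [0.9, 6.3, 15.3]
finger_gap: 0.0308
```

```bash
python3 look.py l8; python3 - <<'E'
from h import *
plan([.411,-0.281,.092],3.107,step=27)
i=cv2.imread("pics/side_l8.png")[235:345,210:330]
cv2.imwrite("pics/f7.png",cv2.convertScaleAbs(cv2.resize(i,None,fx=6,fy=6,interpolation=cv2.INTER_CUBIC),alpha=1.9))
E
```

```text
tcp [ 0.413  -0.2827  0.0935] side [260.1 288.2] top [386.1 239.9]
t 29.1 p [ 0.413  -0.2827  0.0935] yaw 3.115 tilt 0.011 gap 30.9 F [1.  3.  2.9] j [-0.76  0.25 -0.39  0.92  0.   -0.74]
[np.float64(2.1), np.float64(1.6), np.float64(1.5), -0.01, 0.01, 0.01]
```

View pics/f7.png

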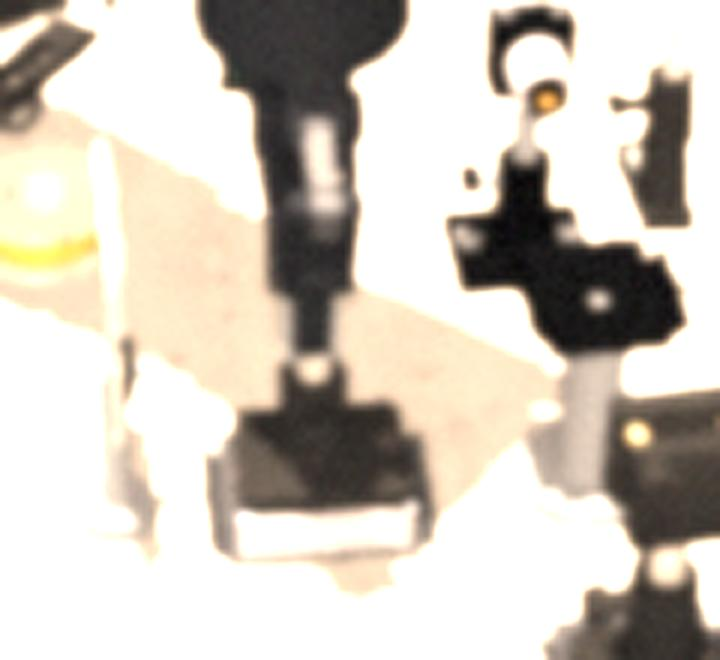

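{"name": "send_rows", "arguments": {"deltas": [1.5, 3, 1, -0.01, 0.01, 0, 0, 1, 2, 0, 0, 0]}}

```text
t: 29.3
tcp_pos: [0.4118, -0.2791, 0.0922]
eef_rot: [-0.041, -3.141, -0.005]
force: [-6.4, 4.5, 21.1]
finger_gap: 0.0311
```

{"name": "send_rows", "arguments": {"deltas": [0, 0, 2, 0, 0, 0]}}

```text
t: 29.4
tcp_pos: [0.4119, -0.2793, 0.0923]
eef_rot: [-0.041, -3.141, -0.003]
force: [-6.8, 5.6, 20.2]
finger_gap: 0.0307
```

Seated at z 0.092, as expected. Releasing.

{"name": "send_rows", "arguments": {"deltas": [0, 0, 0, 0, 0, 0, 0, 0, 0, 0, 0, 0, 0, 0, 0, 0, 0, 0, 0, 0, 0, 0, 0, 0, 0, 0, 0, 0, 0, 0, 0, 0, 0, 0, 0, 0], "claw": 80}}

```text
t: 30.0
tcp_pos: [0.413, -0.2809, 0.0933]
eef_rot: [0.042, 3.14, -0.002]
force: [0.4, -0.6, 0.6]
finger_gap: 0.08
```

{"name": "send_rows", "arguments": {"deltas": [0, 0, -15, 0, 0, 0, 0, 0, -25, 0, 0, 0, 0, 0, -40, 0, 0, 0, 0, 0, -40, 0, 0, 0, 0, 0, -40, 0, 0, 0]}}

```text
t: 30.5
tcp_pos: [0.4092, -0.2776, 0.2508]
eef_rot: [-0.042, -3.131, -0.016]
force: [0.4, -1.0, -0.6]
finger_gap: 0.0799
```

```bash
python3 look.py l9; python3 - <<'E'
from h import *
plan([.41,-0.15,.28],3.107,step=40)
i=cv2.imread("pics/side_l9.png")[235:345,210:330]
cv2.imwrite("pics/f7.png",cv2.convertScaleAbs(cv2.resize(i,None,fx=6,fy=6,interpolation=cv2.INTER_CUBIC),alpha=1.9))
E
```

```text
tcp [ 0.4117 -0.28    0.2553] side [259.9 223.4] top [396.8 232.4]
t 30.6 p [ 0.4117 -0.28    0.2553] yaw 3.115 tilt 0.004 gap 80.0 F [ 0.4 -0.3  0.2] j [-0.76  0.16 -0.09  1.32  0.   -0.73]
[1, 32, -6, 0.0, 0.0, 0.0, 1, 32, -6, 0.0, 0.0, 0.0, 1, 32, -6, 0.0, 0.0, 0.0, 1, 32, -6, 0.0, 0.0, 0.0]
```

View pics/f7.png

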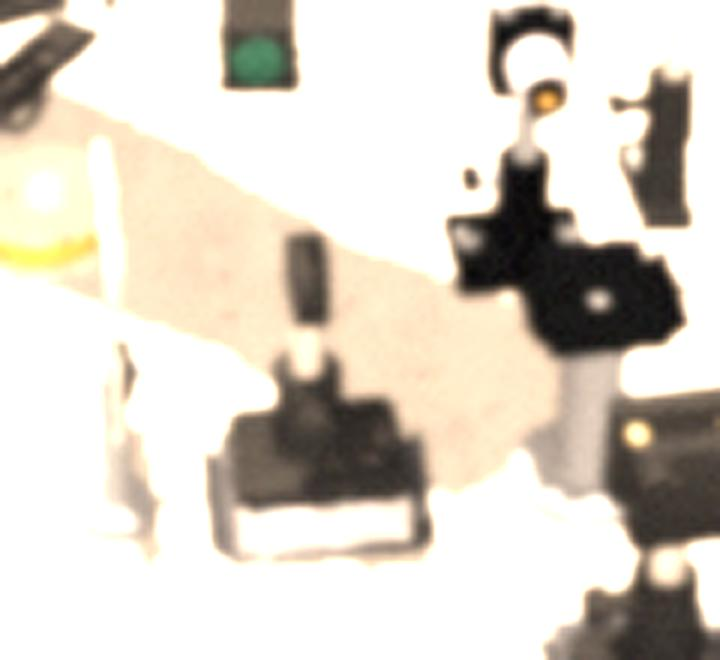

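{"name": "send_rows", "arguments": {"deltas": [1, 32, -5, 0, 0, 0, 1, 32, -4, 0, 0, 0, 1, 32, 0, 0, 0, 0, 1, 32, 0, 0, 0, 0], "claw": 85}}

```text
t: 31.0
tcp_pos: [0.4124, -0.1528, 0.264]
eef_rot: [-0.054, -3.141, -0.001]
force: [0.6, -0.1, -0.4]
finger_gap: 0.0849
```

```bash
python3 - <<'E'
from h import *
plan([.435,0.0145,.14],2.958,step=38)
i=cv2.imread("pics/top_l9.png")[225:250,280:305]
cv2.imwrite("pics/f6.png",cv2.convertScaleAbs(cv2.resize(i,None,fx=20,fy=20,interpolation=cv2.INTER_CUBIC),alpha=2))
i=cv2.imread("pics/side_l9.png")[225:260,235:270]
cv2.imwrite("pics/f7.png",cv2.convertScaleAbs(cv2.resize(i,None,fx=14,fy=14,interpolation=cv2.INTER_CUBIC),alpha=2))
E
```

```text
t 31.0 p [ 0.4124 -0.1528  0.264 ] yaw 3.107 tilt 0.001 gap 84.9 F [ 0.6 -0.1 -0.4] j [-0.54  0.04 -0.21  1.32  0.   -0.5 ]
[-3, 28, 21, 0.0, 0.0, 0.02, -2, 28, 21, 0.0, 0.0, 0.02, -1, 28, 21, 0.0, 0.0, 0.02, -1, 28, 21, 0.0, 0.0, 0.02, 0, 28, 21, 0.0, 0.0, 0.02, 1, 28, 21, 0.0, 0.0, 0.02]
```

View pics/f6.png

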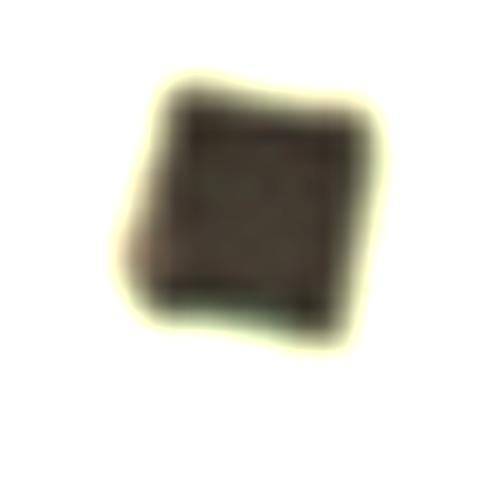

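View pics/f7.png

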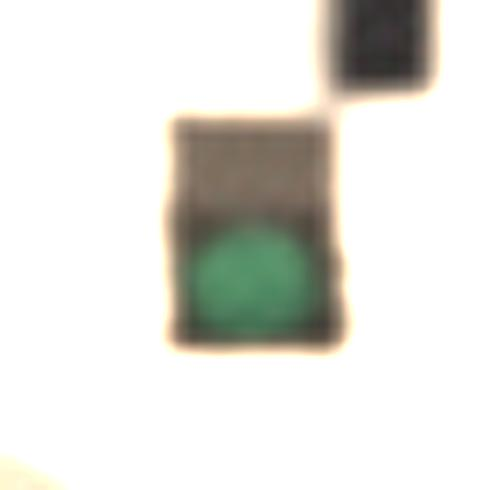

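{"name": "send_rows", "arguments": {"deltas": [-3, 28, 21, 0, 0, 0.02, -2, 28, 21, 0, 0, 0.02, -1, 28, 21, 0, 0, 0.02, -1, 28, 21, 0, 0, 0.02, 0, 28, 21, 0, 0, 0.02, 1, 28, 21, 0, 0, 0.02]}}

```text
t: 31.6
tcp_pos: [0.4338, 0.0205, 0.134]
eef_rot: [0.251, 3.126, -0.003]
force: [0.2, -0.1, -0.4]
finger_gap: 0.085
```

```bash
python3 look.py c1; python3 - <<'E'
from h import *
plan([.435,0.0145,.06],2.968,step=20)
i=cv2.imread("pics/side_c1.png")[170:265,210:310]
cv2.imwrite("pics/f7.png",cv2.convertScaleAbs(cv2.resize(i,None,fx=6,fy=6,interpolation=cv2.INTER_CUBIC),alpha=2))
E
```

```text
tcp [0.4312 0.0222 0.1319] side [249.8 205.1] top [292.5 231.7]
t 31.7 p [0.4312 0.0222 0.1319] yaw 2.986 tilt 0.001 gap 85.1 F [-0.5 -0.7  0. ] j [-0.13  0.1  -0.48  0.99 -0.    0.02]
[-1, -2, 18, 0.0, 0.0, 0.0, -1, -2, 18, 0.0, 0.0, 0.0, -1, -2, 18, 0.0, 0.0, 0.0, -1, -2, 18, 0.0, 0.0, 0.0]
```

View pics/f7.png

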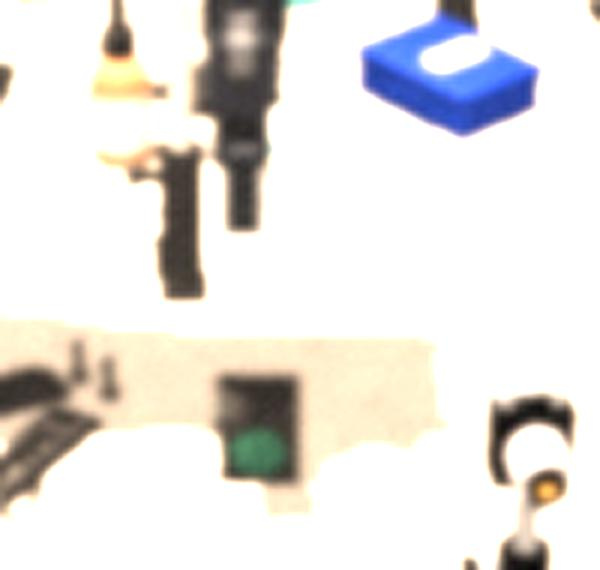

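```bash
python3 - <<'E'
from h import *
for x in(.435,.438): print(proj("side",[x,.0145,.038])," obs top face centre", 210+258/6-.4, 170+393/6)
E
```

```text
[251.64381542 236.2443364 ]  obs top face centre 252.6 235.5
[252.72240702 236.16232413]  obs top face centre 252.6 235.5
```

{"name": "send_rows", "arguments": {"deltas": [-1.5, -2, 18, 0, 0, 0, -1, -2, 18, 0, 0, 0, -1, -2, 18, 0, 0, 0, -1, -2, 18, 0, 0, 0]}}

```text
t: 32.1
tcp_pos: [0.4366, 0.0131, 0.0593]
eef_rot: [0.237, 3.128, -0.003]
force: [0.4, -0.2, 0.1]
finger_gap: 0.0851
```

```bash
python3 look.py c2; python3 - <<'E'
from h import *
plan([.436,0.0145,.011],2.958,step=25)
i=cv2.imread("pics/side_c2.png")[170:265,210:310]
cv2.imwrite("pics/f7.png",cv2.convertScaleAbs(cv2.resize(i,None,fx=6,fy=6,interpolation=cv2.INTER_CUBIC),alpha=2))
E
```

```text
tcp [0.4346 0.0132 0.0579] side [251.5 230.3] top [294.8 234.2]
t 32.2 p [0.4346 0.0132 0.0579] yaw 2.990 tilt 0.002 gap 84.9 F [-0.1 -0.   1. ] j [-0.15  0.18 -0.59  0.8  -0.   -0.  ]
[np.float64(-0.6), np.float64(0.8), np.float64(23.5), 0.0, 0.0, 0.02, np.float64(-0.6), np.float64(0.7), np.float64(23.5), 0.0, 0.0, 0.02]
```

View pics/f7.png

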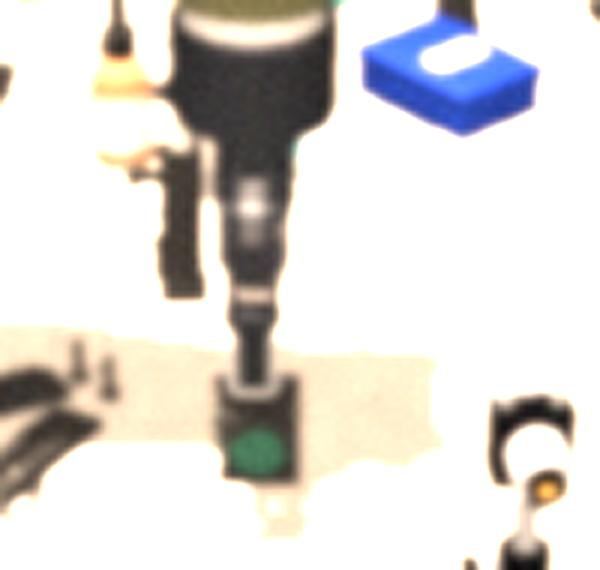

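{"name": "send_rows", "arguments": {"deltas": [-2, 0.5, 23, 0, 0, 0.015, -1, 0.5, 22, 0, 0, 0.015]}}

```text
t: 32.4
tcp_pos: [0.4411, 0.0124, 0.0155]
eef_rot: [0.288, 3.122, -0.004]
force: [0.6, -0.6, -0.7]
finger_gap: 0.0855
```

{"name": "send_rows", "arguments": {"deltas": [0, 0, 0, 0, 0, 0, 0, 0, 0, 0, 0, 0, 0, 0, 0, 0, 0, 0, 0, 0, 0, 0, 0, 0, 0, 0, 0, 0, 0, 0, 0, 0, 0, 0, 0, 0], "claw": 25, "squeeze": 50}}

```text
t: 33.0
tcp_pos: [0.4428, 0.0117, 0.0193]
eef_rot: [0.287, 3.119, -0.003]
force: [0.5, -0.2, -2.6]
finger_gap: 0.037
```

```bash
python3 look.py c3; python3 - <<'E'
from h import *
plan([.436,0.0145,.20],2.958,step=30)
i=cv2.imread("pics/side_c3.png")[170:265,210:310]
cv2.imwrite("pics/f7.png",cv2.convertScaleAbs(cv2.resize(i,None,fx=6,fy=6,interpolation=cv2.INTER_CUBIC),alpha=2))
E
```

```text
tcp [0.4426 0.0118 0.019 ] side [254.5 242.3] top [295.  233.6]
t 33.1 p [0.4426 0.0118 0.019 ] yaw 2.958 tilt 0.009 gap 37.4 F [-1.2  0.5 -1.7] j [-0.15  0.24 -0.63  0.69 -0.    0.03]
[1, 0, -26, 0.0, 0.01, 0.0, 1, 0, -26, 0.0, 0.0, 0.0, 1, 0, -26, 0.0, 0.0, 0.0, 1, 0, -26, 0.0, 0.0, 0.0, 1, 0, -26, 0.0, 0.0, 0.0, 1, 0, -26, 0.0, 0.0, 0.0, 1, 0, -26, 0.0, 0.0, 0.0]
```

View pics/f7.png

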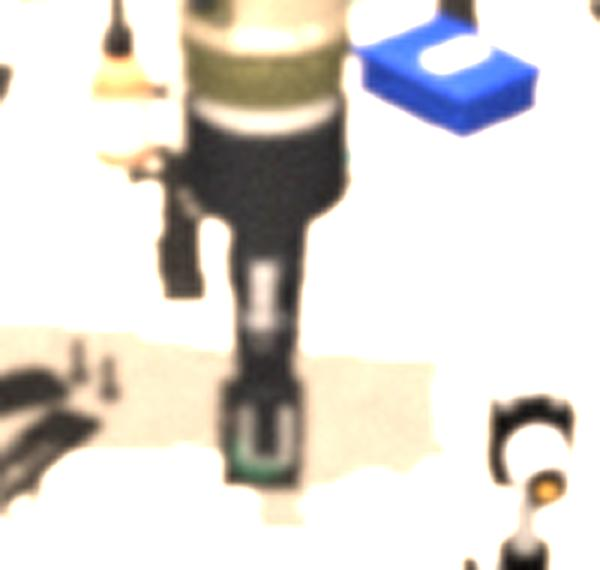

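{"name": "send_rows", "arguments": {"deltas": [1, 0, -12, 0, 0.01, 0, 1, 0, -24, 0, 0, 0, 1, 0, -26, 0, 0, 0, 1, 0, -26, 0, 0, 0, 1, 0, -26, 0, 0, 0, 1, 0, -26, 0, 0, 0, 1, 0, -26, 0, 0, 0, 1, 0, -26, 0, 0, 0]}}

```text
t: 33.9
tcp_pos: [0.4291, 0.014, 0.2129]
eef_rot: [-0.286, -3.113, 0.002]
force: [1.1, 0.4, -1.8]
finger_gap: 0.0372
```

```bash
python3 - <<'E'
from h import *
plan([.43,-0.17,.24],3.107,step=35)
E
```

```text
t 33.9 p [0.4291 0.014  0.2129] yaw 2.958 tilt 0.016 gap 37.2 F [ 1.1  0.4 -1.8] j [-0.15  0.05 -0.32  1.21 -0.    0.03]
[-6, -30, -5, 0.0, -0.02, -0.02, -5, -30, -5, 0.0, 0.0, -0.02, -4, -30, -5, 0.0, 0.0, -0.02, -3, -30, -5, 0.0, 0.0, -0.02, -3, -31, -5, 0.0, 0.0, -0.02, -2, -31, -5, 0.0, 0.0, -0.02]
```

{"name": "send_rows", "arguments": {"deltas": [-6, -30, -5, 0, -0.02, -0.02, -5, -30, -5, 0, 0, -0.02, -4, -30, -5, 0, 0, -0.02, -3, -30, -5, 0, 0, -0.02, -3, -31, -5, 0, 0, -0.02, -2, -31, -5, 0, 0, -0.02]}}

```text
t: 34.5
tcp_pos: [0.4288, -0.1719, 0.2482]
eef_rot: [0.077, 3.131, -0.006]
force: [0.3, -0.3, -2.0]
finger_gap: 0.037
```

```bash
python3 - <<'E'
from h import *
plan([.524,-0.2835,.23],3.107,step=30)
E
```

```text
t 34.5 p [ 0.4288 -0.1719  0.2482] yaw 3.093 tilt 0.010 gap 37.0 F [ 0.3 -0.3 -2. ] j [-0.56  0.08 -0.2   1.28  0.   -0.51]
[-20, -21, 4, 0.0, 0.01, 0.0, -20, -21, 4, 0.0, 0.0, 0.0, -20, -21, 4, 0.0, 0.0, 0.0, -20, -22, 4, 0.0, 0.0, 0.0, -20, -22, 4, 0.0, 0.0, 0.0]
```

{"name": "send_rows", "arguments": {"deltas": [-20, -21, 4, 0, 0.01, 0, -20, -21, 4, 0, 0, 0, -20, -21, 4, 0, 0, 0, -20, -22, 4, 0, 0, 0, -18, -20, 4, 0, 0, 0]}}

```text
t: 35.0
tcp_pos: [0.521, -0.2883, 0.2285]
eef_rot: [-0.084, -3.139, 0.006]
force: [0.2, -0.6, -1.5]
finger_gap: 0.0372
```

```bash
python3 - <<'E'
from h import *
plan([.524,-0.2835,.15],3.107,step=24)
E
```

```text
t 35.0 p [ 0.521  -0.2883  0.2285] yaw 3.088 tilt 0.004 gap 37.2 F [ 0.2 -0.6 -1.5] j [-0.64  0.35  0.1   1.31 -0.   -0.58]
[-1, 1, 20, 0.0, 0.0, 0.0, -1, 1, 20, 0.0, 0.0, 0.0, -1, 1, 20, 0.0, 0.0, 0.0, -1, 1, 20, 0.0, 0.0, 0.0]
```

{"name": "send_rows", "arguments": {"deltas": [-1, 1, 20, 0, 0, 0, -1, 1, 20, 0, 0, 0, -1, 1, 20, 0, 0, 0, -1, 1, 20, 0, 0, 0]}}

```text
t: 35.4
tcp_pos: [0.528, -0.2898, 0.1451]
eef_rot: [-0.089, -3.14, 0.009]
force: [-1.2, 0.2, -1.9]
finger_gap: 0.0372
```

```bash
python3 look.py c4; python3 - <<'E'
from h import *
plan([.524,-0.2835,.13],3.107,step=24)
i=cv2.imread("pics/side_c4.png")[210:330,260:360]
cv2.imwrite("pics/f7.png",cv2.convertScaleAbs(cv2.resize(i,None,fx=6,fy=6,interpolation=cv2.INTER_CUBIC),alpha=3))
E
```

```text
tcp [ 0.5261 -0.2883  0.1427] side [313.  266.8] top [389.9 202.6]
t 35.5 p [ 0.5261 -0.2883  0.1427] yaw 3.085 tilt 0.006 gap 36.8 F [-1.  -0.4 -2.8] j [-0.63  0.4  -0.05  1.13 -0.   -0.58]
[np.float64(2.3), np.float64(4.7), np.float64(12.7), 0.0, -0.01, -0.02]
```

View pics/f7.png

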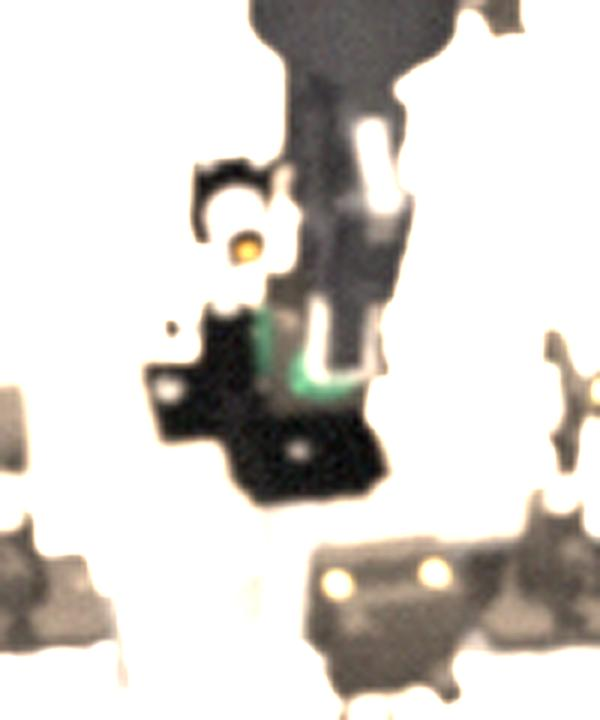

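```bash
python3 - <<'E'
from h import *
f=lambda x,y,z:onz("side",260+x/6-.42,210+y/6-.42,z)
print("cube front bottom mid",f(324,403,.1237),f(272,406,.1237),f(378,401,.1237)); print("dot",f(298,450,.088)); print("lip front",f(258,501,.094),f(367,495,.094),f(311,498,.094))
print("top dot",onz("top",220+589/3.6-.4,145+225/3.6-.4,.088))
E
```

```text
cube front bottom mid [ 0.52611086 -0.29832128  0.1237    ] [ 0.507304   -0.29732804  0.1237    ] [ 0.5455504  -0.29999403  0.1237    ]
dot [ 0.52344014 -0.27919865  0.088     ]
lip front [ 0.50017165 -0.3129472   0.094     ] [ 0.53959054 -0.31541133  0.094     ] [ 0.519311   -0.31409786  0.094     ]
top dot [ 0.52274955 -0.27787737  0.088     ]
```

```bash
python3 - <<'E'
from h import *
i=cv2.imread("pics/side_l9.png")[255:305,285:335]
b=cv2.resize(i,None,fx=12,fy=12,interpolation=cv2.INTER_CUBIC)
cv2.imwrite("pics/f6.png",np.clip(255*(b/255.)**.45,0,255).astype(np.uint8))
i=cv2.imread("pics/top_l9.png")[190:225,365:400]
b=cv2.resize(i,None,fx=14,fy=14,interpolation=cv2.INTER_CUBIC)
cv2.imwrite("pics/f7.png",np.clip(255*(b/255.)**.45,0,255).astype(np.uint8))
E
```

```text
(no output)
```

View pics/f6.png

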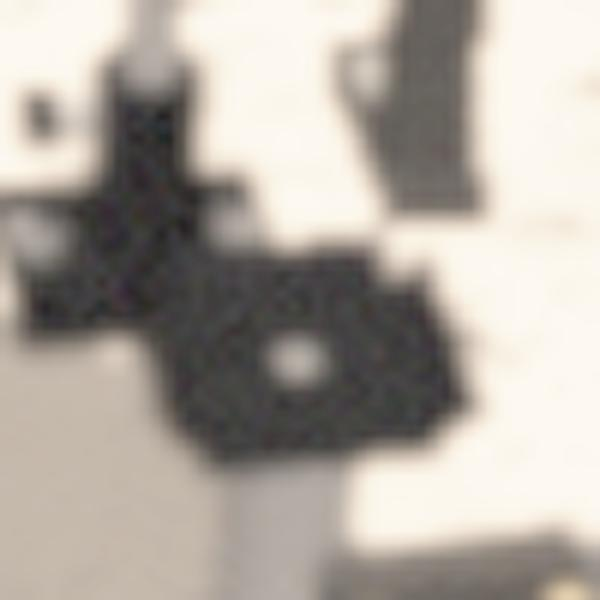

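View pics/f7.png

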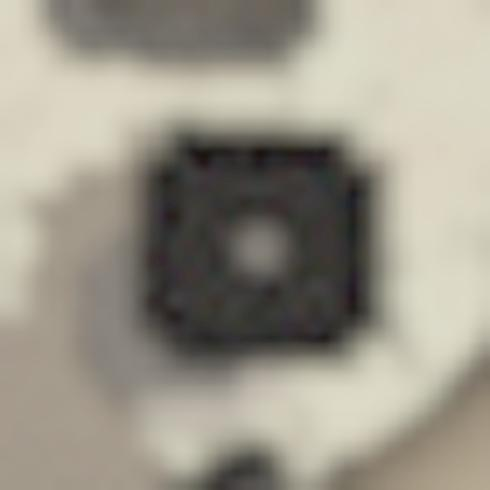

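{"name": "send_rows", "arguments": {"deltas": [3.5, 0, 8, 0, 0, -0.02, 0, 0, 6, 0, 0, 0]}}

```text
t: 35.7
tcp_pos: [0.5227, -0.2885, 0.1295]
eef_rot: [-0.054, -3.137, 0.005]
force: [0.2, 0.5, -3.5]
finger_gap: 0.0369
```

```bash
python3 look.py c5; python3 - <<'E'
from h import *
plan([.522,-0.287,.11],3.107,step=24)
i=cv2.imread("pics/side_c5.png")[235:305,275:345]
b=cv2.resize(i,None,fx=8,fy=8,interpolation=cv2.INTER_CUBIC)
cv2.imwrite("pics/f7.png",np.clip(255*(b/255.)**.5,0,255).astype(np.uint8))
E
```

```text
tcp [ 0.5231 -0.2887  0.1296] side [311.3 272. ] top [389.1 204.4]
t 35.8 p [ 0.5231 -0.2887  0.1296] yaw 3.106 tilt 0.005 gap 36.8 F [ 0.7 -0.3 -1.8] j [-0.64  0.4  -0.08  1.09 -0.   -0.6 ]
[np.float64(1.1), np.float64(1.7), np.float64(19.6), 0.0, 0.0, 0.0]
```

View pics/f7.png

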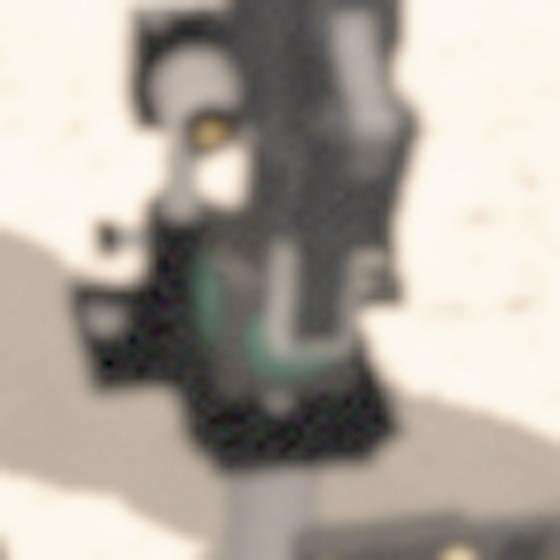

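{"name": "send_rows", "arguments": {"deltas": [1, 0.5, 7, 0, 0, 0, 0, 0, 6, 0, 0, 0, 0, 0, 4, 0, 0, 0]}}

```text
t: 36.1
tcp_pos: [0.5234, -0.2892, 0.1139]
eef_rot: [0.056, 3.141, -0.01]
force: [0.9, -0.5, -2.7]
finger_gap: 0.037
```

{"name": "send_rows", "arguments": {"deltas": [0, 0, 2.5, 0, 0, 0, 0, 0, 2, 0, 0, 0]}}

```text
t: 36.3
tcp_pos: [0.5235, -0.2892, 0.1106]
eef_rot: [0.056, 3.14, -0.011]
force: [-5.1, 5.2, 20.1]
finger_gap: 0.0371
```

{"name": "send_rows", "arguments": {"deltas": [0.5, 3, 0, 0, 0.01, 0, 0.5, 2, 2, 0, 0, 0]}}

```text
t: 36.5
tcp_pos: [0.5233, -0.2847, 0.1096]
eef_rot: [-0.056, -3.134, 0.013]
force: [-0.1, 0.3, -2.4]
finger_gap: 0.037
```

{"name": "send_rows", "arguments": {"deltas": [0, 0, 2, 0, 0, 0, 0, 0, 1, 0, 0, 0]}}

```text
t: 36.7
tcp_pos: [0.5234, -0.2842, 0.1062]
eef_rot: [-0.055, -3.134, 0.012]
force: [-0.9, 2.2, 4.7]
finger_gap: 0.037
```

```bash
python3 look.py c6; python3 - <<'E'
from h import *
plan([.522,-0.287,.11],3.107,step=24)
i=cv2.imread("pics/side_c6.png")[235:305,275:345]
b=cv2.resize(i,None,fx=8,fy=8,interpolation=cv2.INTER_CUBIC)
cv2.imwrite("pics/f7.png",np.clip(255*(b/255.)**.5,0,255).astype(np.uint8))
E
```

```text
tcp [ 0.5233 -0.2841  0.1063] side [310.3 279.4] top [386.2 205.8]
t 36.8 p [ 0.5233 -0.2841  0.1063] yaw 3.106 tilt 0.010 gap 37.0 F [-0.2  0.5 -0.8] j [-0.63  0.42 -0.12  1.04 -0.01 -0.59]
[np.float64(1.3), np.float64(-3.0), np.float64(-3.7), -0.01, -0.01, 0.0]
```

View pics/f7.png

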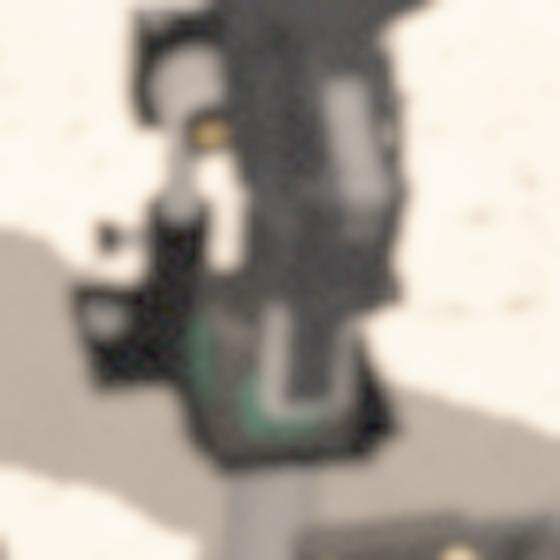

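{"name": "send_rows", "arguments": {"deltas": [0, 0.5, 2, -0.01, -0.01, 0, 0, 0, 2, 0, 0, 0]}}

```text
t: 37.0
tcp_pos: [0.5238, -0.2836, 0.1053]
eef_rot: [0.055, 3.136, 0.003]
force: [-5.7, 5.0, 18.9]
finger_gap: 0.0373
```

{"name": "send_rows", "arguments": {"deltas": [0, 0, 0, 0, 0, 0, 0, 0, 0, 0, 0, 0, 0, 0, 0, 0, 0, 0, 0, 0, 0, 0, 0, 0, 0, 0, 0, 0, 0, 0, 0, 0, 0, 0, 0, 0], "claw": 80}}

```text
t: 37.6
tcp_pos: [0.524, -0.2847, 0.1054]
eef_rot: [0.056, 3.134, 0.002]
force: [0.2, 0.5, -1.0]
finger_gap: 0.0798
```

{"name": "send_rows", "arguments": {"deltas": [0, 0, -10, 0, 0, 0, 0, 0, -25, 0, 0, 0, 0, 0, -40, 0, 0, 0, 0, 0, -40, 0, 0, 0, 0, 0, -40, 0, 0, 0]}}

```text
t: 38.1
tcp_pos: [0.5194, -0.2822, 0.26]
eef_rot: [-0.056, -3.136, -0.015]
force: [1.1, -0.2, 0.2]
finger_gap: 0.08
```

```bash
python3 look.py c7; python3 - <<'E'
from h import *
plan([.41,-0.08,.30],3.107,step=38)
i=cv2.imread("pics/side_c7.png")[225:305,275:345]
b=cv2.resize(i,None,fx=8,fy=8,interpolation=cv2.INTER_CUBIC)
cv2.imwrite("pics/f7.png",np.clip(255*(b/255.)**.5,0,255).astype(np.uint8))
E
```

```text
tcp [ 0.5221 -0.2842  0.2655] side [314.5 216.3] top [397.6 194.8]
t 38.2 p [ 0.5221 -0.2842  0.2655] yaw 3.106 tilt 0.006 gap 80.0 F [ 0.9 -0.8  0.2] j [-0.64  0.34  0.17  1.4   0.01 -0.6 ]
[17, 29, -5, 0.0, 0.0, 0.0, 17, 29, -5, 0.0, 0.0, 0.0, 17, 29, -5, 0.0, 0.0, 0.0, 17, 29, -5, 0.0, 0.0, 0.0, 17, 29, -5, 0.0, 0.0, 0.0, 17, 29, -5, 0.0, 0.0, 0.0, 17, 29, -5, 0.0, 0.0, 0.0]
```

View pics/f7.png

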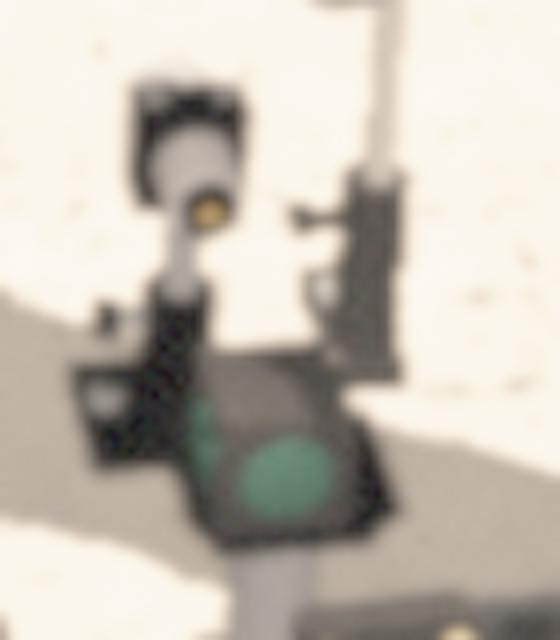

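{"name": "send_rows", "arguments": {"deltas": [17, 29, -5, 0, 0, 0, 17, 29, -5, 0, 0, 0, 17, 29, -5, 0, 0, 0, 17, 29, -5, 0, 0, 0, 17, 29, -5, 0, 0, 0, 17, 29, -5, 0, 0, 0, 17, 29, -5, 0, 0, 0, 0, 30, -5, 0, 0, 0]}}

```text
t: 39.0
tcp_pos: [0.4072, -0.0428, 0.3071]
eef_rot: [0.066, 3.132, 0.001]
force: [1.7, 0.9, 0.6]
finger_gap: 0.0797
```

```bash
python3 look.py e; python3 - <<'E'
from h import *
def c(n,b,k,o):
    x0,y0,x1,y1=b; i=cv2.imread(f"pics/{n}_e.png")[y0:y1,x0:x1]
    q=cv2.resize(i,None,fx=k,fy=k,interpolation=cv2.INTER_CUBIC)
    cv2.imwrite(o,np.clip(255*(q/255.)**.5,0,255).astype(np.uint8))
c("side",(215,240,385,375),4.5,"pics/e1.png")
c("top",(345,155,440,270),5.2,"pics/e2.png")
E
```

```text
tcp [ 0.4086 -0.0415  0.3078] side [243.6 153.2] top [316.3 229.9]
```

View pics/e1.png

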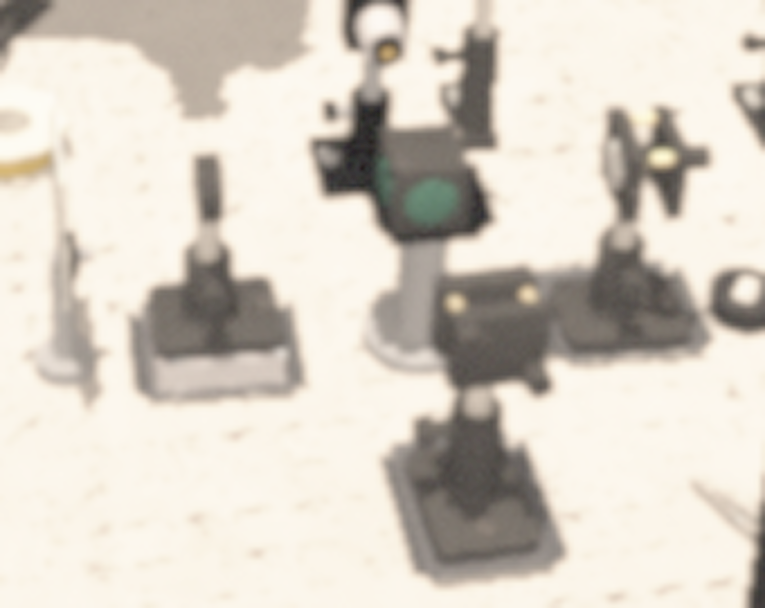

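View pics/e2.png

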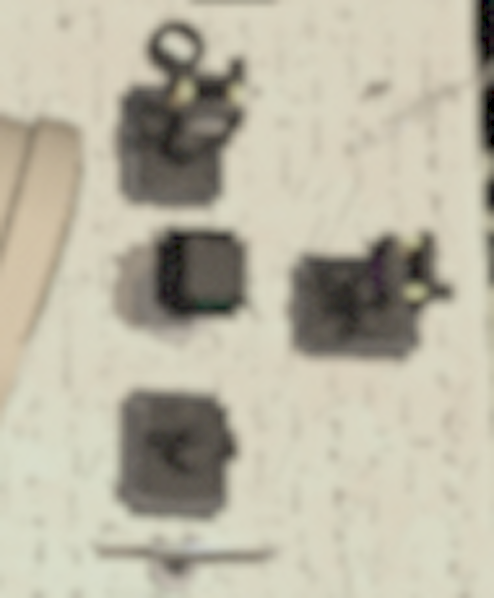

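```bash
python3 - <<'E'
from h import *
a=cv2.imread("pics/top_e.png")[190:225,365:400]; s=cv2.imread("pics/side_e.png")[255:305,285:335]
g=lambda i,k:np.clip(255*(cv2.resize(i,None,fx=k,fy=k,interpolation=cv2.INTER_CUBIC)/255.)**.45,0,255).astype(np.uint8)
cv2.imwrite("pics/f6.png",g(s,12)); cv2.imwrite("pics/f7.png",g(a,14))
E
```

```text
(no output)
```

View pics/f6.png

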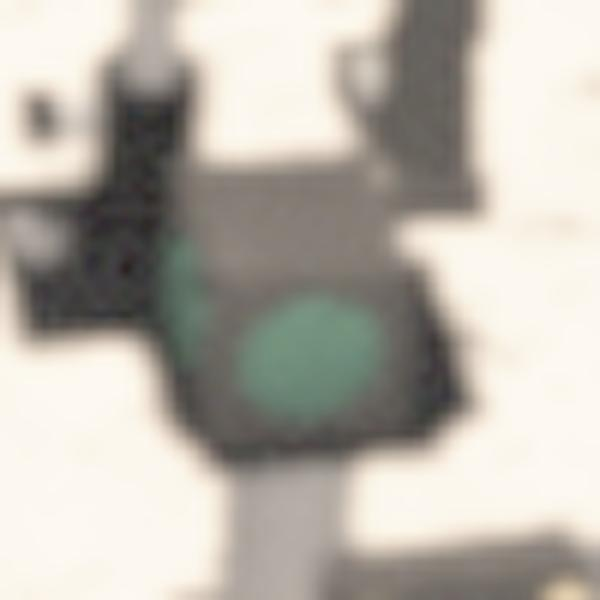

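View pics/f7.png

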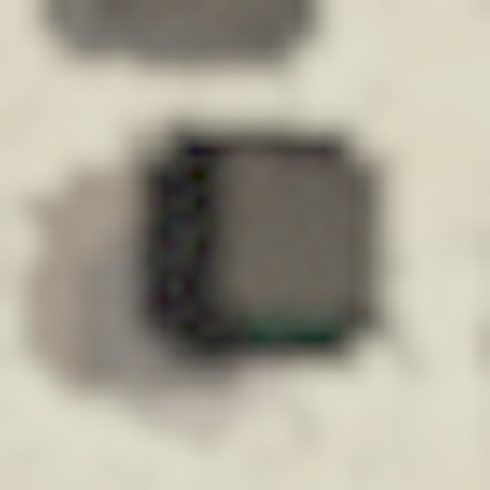

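```bash
python3 - <<'E'
from h import *
for n,o in(("top",(33/14,-14/14)),("side",((294-297)/12,(218-360)/12))):
  for P in([.522,-.282],):
    d=proj(n,P+[.126])-proj(n,P+[.088]); print(n,"centred would give",d,"obs",o)
    J=np.stack([proj(n,[P[0]+.001,P[1],.126])-proj(n,P+[.126]),proj(n,[P[0],P[1]+.001,.126])-proj(n,P+[.126])],1)
    print(" cube offset mm",np.linalg.solve(J,np.array(o)-d))
E
```

```text
top centred would give [ 2.41980945 -2.44787287] obs (2.357142857142857, -1.0)
 cube offset mm [-4.7860248   0.36933352]
side centred would give [  1.04001794 -13.90229489] obs (-0.25, -11.833333333333334)
 cube offset mm [-4.56451837 -6.8871795 ]
```

```bash
python3 - <<'E'
from h import *
plan([.524,-0.283,.24],3.107,step=38)
E
```

```text
t 39.1 p [ 0.4086 -0.0415  0.3078] yaw 3.104 tilt 0.011 gap 80.2 F [ 0.3 -1.3  0.4] j [-0.3  -0.03 -0.17  1.42  0.   -0.26]
[-15, -30, 9, 0.0, 0.01, 0.0, -16, -30, 8, 0.0, 0.0, 0.0, -16, -30, 8, 0.0, 0.0, 0.0, -16, -30, 8, 0.0, 0.0, 0.0, -16, -30, 8, 0.0, 0.0, 0.0, -15, -30, 8, 0.0, 0.0, 0.0, -15, -30, 8, 0.0, 0.0, 0.0, -15, -30, 8, 0.0, 0.0, 0.0]
```

{"name": "send_rows", "arguments": {"deltas": [-15, -30, 9, 0, 0.01, 0, -16, -30, 8, 0, 0, 0, -16, -30, 8, 0, 0, 0, -16, -30, 8, 0, 0, 0, -16, -30, 8, 0, 0, 0, -15, -30, 8, 0, 0, 0, -15, -30, 8, 0, 0, 0, -12, -25, 6, 0, 0, 0]}}

```text
t: 39.9
tcp_pos: [0.5253, -0.2892, 0.2448]
eef_rot: [0.046, 3.136, -0.003]
force: [0.6, -0.1, 0.7]
finger_gap: 0.0801
```

```bash
python3 - <<'E'
from h import *
plan([.524,-0.283,.15],3.107,step=25)
E
```

```text
t 39.9 p [ 0.5253 -0.2892  0.2448] yaw 3.112 tilt 0.006 gap 80.1 F [ 0.6 -0.1  0.7] j [-0.64  0.35  0.14  1.35  0.   -0.61]
[1, 2, 24, 0.0, 0.01, 0.0, 0, 2, 24, 0.0, 0.0, 0.0, 0, 2, 24, 0.0, 0.0, 0.0, 0, 2, 24, 0.0, 0.0, 0.0]
```

{"name": "send_rows", "arguments": {"deltas": [1, 2, 24, 0, 0.01, 0, 0, 2, 24, 0, 0, 0, 0, 2, 24, 0, 0, 0, 0, 2, 22, 0, 0, 0]}}

```text
t: 40.3
tcp_pos: [0.5263, -0.2912, 0.1469]
eef_rot: [-0.058, -3.14, 0.01]
force: [0.7, -0.1, 0.4]
finger_gap: 0.0802
```

```bash
python3 - <<'E'
from h import *
plan([.524,-0.283,.108],3.107,step=25)
E
```

```text
t 40.3 p [ 0.5263 -0.2912  0.1469] yaw 3.105 tilt 0.006 gap 80.2 F [ 0.7 -0.1  0.4] j [-0.64  0.4  -0.04  1.13 -0.01 -0.6 ]
[np.float64(1.3), np.float64(4.2), np.float64(19.4), -0.01, 0.0, 0.0, np.float64(1.3), np.float64(4.1), np.float64(19.5), 0.0, 0.0, 0.0]
```

{"name": "send_rows", "arguments": {"deltas": [1, 5, 19, -0.01, 0, 0, 1, 5, 19, 0, 0, 0, 0, 0, 0, 0, 0, 0]}}

```text
t: 40.6
tcp_pos: [0.5214, -0.2814, 0.1024]
eef_rot: [-0.061, -3.133, -0.013]
force: [-0.9, -0.9, -1.0]
finger_gap: 0.0801
```

```bash
python3 - <<'E'
from h import *
plan([.524,-0.283,.106],3.107,step=25)
E
```

```text
t 40.6 p [ 0.5214 -0.2814  0.1024] yaw 3.103 tilt 0.012 gap 80.1 F [-0.9 -0.9 -1. ] j [-0.63  0.42 -0.12  1.04  0.   -0.59]
[np.float64(-2.6), np.float64(-1.5), np.float64(-3.7), 0.01, -0.01, 0.0]
```

{"name": "send_rows", "arguments": {"deltas": [-1, -1, -3, 0.01, -0.01, 0, 0, 0, 0, 0, 0, 0]}}

```text
t: 40.8
tcp_pos: [0.5226, -0.2838, 0.1062]
eef_rot: [0.062, 3.139, -0.005]
force: [-0.0, 0.0, 0.4]
finger_gap: 0.08
```

{"name": "send_rows", "arguments": {"deltas": [0, 0, 0, 0, 0, 0, 0, 0, 0, 0, 0, 0, 0, 0, 0, 0, 0, 0, 0, 0, 0, 0, 0, 0, 0, 0, 0, 0, 0, 0], "claw": 25, "squeeze": 30}}

```text
t: 41.3
tcp_pos: [0.5247, -0.2834, 0.1106]
eef_rot: [0.06, 3.132, -0.004]
force: [-0.4, -0.5, -2.4]
finger_gap: 0.0373
```

{"name": "send_rows", "arguments": {"deltas": [-5, 0, 0, 0, 0.01, 0]}}

```text
t: 41.4
tcp_pos: [0.5291, -0.2837, 0.1106]
eef_rot: [-0.061, -3.139, 0.004]
force: [0.0, -0.4, -2.6]
finger_gap: 0.0375
```

{"name": "send_rows", "arguments": {"deltas": [0, 0.5, 2, 0, 0, 0, 0, 0.5, 2, 0, 0, 0, 0, 0, 2, 0, 0, 0]}}

```text
t: 41.7
tcp_pos: [0.5305, -0.2838, 0.1099]
eef_rot: [-0.06, -3.14, 0.011]
force: [-5.3, 4.3, 13.5]
finger_gap: 0.0375
```

```bash
python3 look.py d1; python3 - <<'E'
from h import *
plan([.53,-0.283,.106],3.107,step=25)
s=cv2.imread("pics/side_d1.png")[245:305,275:345]
cv2.imwrite("pics/f6.png",np.clip(255*(cv2.resize(s,None,fx=8,fy=8,interpolation=cv2.INTER_CUBIC)/255.)**.45,0,255).astype(np.uint8))
E
```

```text
tcp [ 0.5305 -0.2838  0.1099] side [313.5 277.6] top [386.3 203.4]
t 41.8 p [ 0.5305 -0.2838  0.1099] yaw 3.103 tilt 0.007 gap 37.1 F [-6.   4.  12.9] j [-0.62  0.42 -0.1   1.05 -0.01 -0.58]
[np.float64(0.5), np.float64(0.8), np.float64(3.9), -0.01, 0.0, 0.0]
```

View pics/f6.png

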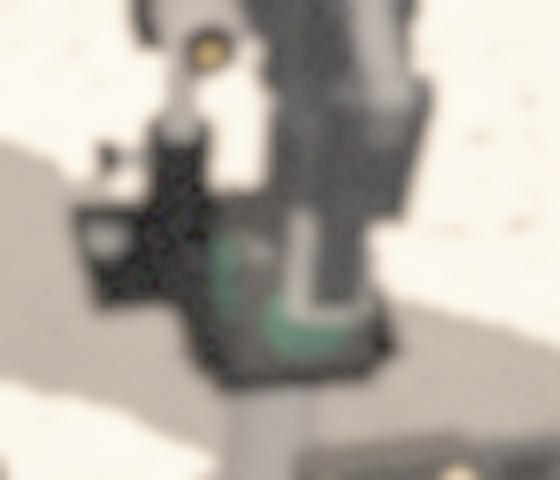

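{"name": "send_rows", "arguments": {"deltas": [1, 0, 0, -0.01, 0, 0]}}

```text
t: 41.9
tcp_pos: [0.5299, -0.2837, 0.1106]
eef_rot: [0.06, 3.141, 0.004]
force: [0.1, -0.5, -2.4]
finger_gap: 0.0374
```

{"name": "send_rows", "arguments": {"deltas": [0, 0, 0, 0, 0, 0, 0, 0, 0, 0, 0, 0, 0, 0, 0, 0, 0, 0, 0, 0, 0, 0, 0, 0, 0, 0, 0, 0, 0, 0], "claw": 80}}

```text
t: 42.4
tcp_pos: [0.5308, -0.2848, 0.1099]
eef_rot: [0.061, 3.14, 0.003]
force: [0.6, 0.5, 0.4]
finger_gap: 0.08
```

{"name": "send_rows", "arguments": {"deltas": [0, 0, -10, 0, 0, 0, 0, 0, -25, 0, 0, 0, 0, 0, -40, 0, 0, 0, 0, 0, -40, 0, 0, 0, 0, 0, -40, 0, 0, 0]}}

```text
t: 42.9
tcp_pos: [0.5273, -0.2826, 0.2645]
eef_rot: [-0.06, -3.13, -0.016]
force: [1.0, 0.1, 0.1]
finger_gap: 0.0796
```

{"name": "send_rows", "arguments": {"deltas": [17, 29, -5, 0, 0, 0, 17, 29, -5, 0, 0, 0, 17, 29, -5, 0, 0, 0, 17, 29, -5, 0, 0, 0, 17, 29, -5, 0, 0, 0, 17, 29, -5, 0, 0, 0, 17, 29, -5, 0, 0, 0, 0, 30, -5, 0, 0, 0]}}

```text
t: 43.7
tcp_pos: [0.4171, -0.0433, 0.3206]
eef_rot: [0.071, 3.131, -0.004]
force: [0.6, -0.1, 0.1]
finger_gap: 0.0801
```

```bash
python3 look.py g; python3 - <<'E'
from h import *
g=lambda i,k:np.clip(255*(cv2.resize(i,None,fx=k,fy=k,interpolation=cv2.INTER_CUBIC)/255.)**.45,0,255).astype(np.uint8)
a=cv2.imread("pics/top_g.png")[190:225,365:400]; s=cv2.imread("pics/side_g.png")[255:305,285:335]
cv2.imwrite("pics/f6.png",np.hstack([g(s,8),cv2.resize(g(a,14),(400,400))]))
E
```

```text
tcp [ 0.4185 -0.0419  0.3213] side [247.7 147.7] top [316.7 225.6]
```

View pics/f6.png

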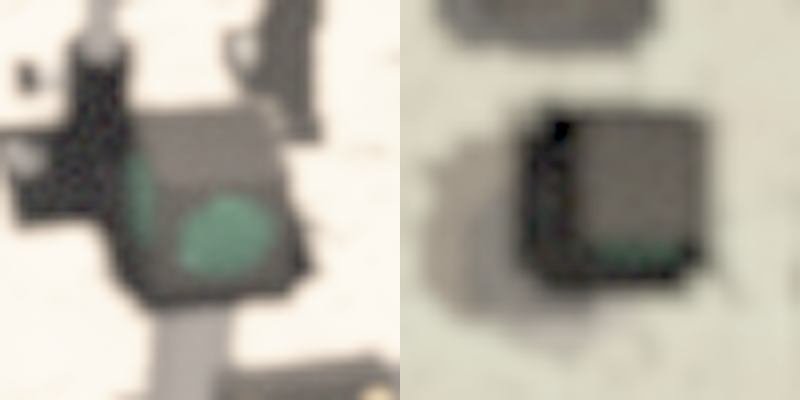

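```bash
python3 - <<'E'
from h import *
f=lambda x,y,z:onz("side",285+x/8-.44,255+y/8-.44,z).round(4)
print("front top edge",f(145,186,.126),f(285,178,.126)); print("back top edge",f(130,116,.126),f(262,105,.126))
print("dot",f(198,240,.088),f(198,240,.091)); print("lip front",f(150,308,.094),f(285,295,.094)," right lip",f(312,265,.094))
print("window ctr", f(227,235,.107))
print("tray back lip (f6 old)",onz("side",285+300/12-.46,255+250/12-.46,.094))
E
```

```text
front top edge [ 0.5013 -0.3015  0.126 ] [ 0.5391 -0.3035  0.126 ]
back top edge [ 0.5044 -0.2704  0.126 ] [ 0.5414 -0.2707  0.126 ]
dot [ 0.5236 -0.2791  0.088 ] [ 0.5225 -0.2828  0.091 ]
lip front [ 0.5017 -0.3131  0.094 ] [ 0.539  -0.3131  0.094 ]  right lip [ 0.5495 -0.3017  0.094 ]
window ctr [ 0.525  -0.3016  0.107 ]
tray back lip (f6 old) [ 0.52985192 -0.25424384  0.094     ]
```

```bash
python3 - <<'E'
from bench import robot
print(robot.finish_job())
E
```

```text
the job is handed in; nothing more can be done
None
```

I laid out the interferometer and handed the job in at about 44 s of the 136 s allowed. No verdict came back. The silver mirror is in the tray opposite the lens, the purple mirror is across from the laser, the lens is by the screen, and the cube is on the pedestal. Nothing fell over on the way.

- **Stands:** each foot reached tray-floor height. Contact came at about 2 mm above its table height. The last pictures show all three upright inside the lips, both mirrors facing the cube and the lens along its line. Before the last lowering I moved the lens about 4 mm off the front lip.
- **Cube:** after the first placing, both cameras showed it about 4.6 mm off centre along the room's x axis. I regripped it and shifted it. It now sits about 1–2 mm from centre and at floor height.
- **Disagreement:** the two cameras differ by 5–8 mm in y. The gripper readings matched the side camera better, so I leaned on that. For the cube's y, the side view measured against the pedestal's centre dot still gave about –7 mm. The tray lips and the top view gave –3 to +2 mm. I put that down to the dot standing higher than I assumed.

I judged the stands' final distance from their tray centres by eye and by contact height, without measuring it again.

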